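# Close down the hob and nest the saucepans

### The job

Close the portable hob down after cooking. Stand the seasonings that were left on the dashed white resting ring upright on the bare worktop, then slide the heavy biggest saucepan along the glass, without lifting it, from the red cooking ring until it is centred on the resting ring; now lock the hob by pushing its red lock slide all the way to the far end of its slot and letting it spring back. Nest the other saucepans, however many there are, in the biggest one where it stands: in order of size, each sitting level on the floor of the next larger, handles fanned out with at least 80 mm between the ends of any two; leave the jam jar alone.

Things in the scene. Friction and masses are not known exactly. Their poses are not given: they have to be found in the camera images.
- hob: Portable two-ring hob, fixed, black glass top in a steel rim, a box 250 mm (its x) by 400 mm (its y) by 40 mm high; origin at the centre of its underside on the worktop. Its x axis points away from the robot (within 0.1 rad); the rings lie on its +y part, the narrow control strip with the lock slide at its -y end.
- ring_cook: Red double circle with a cross, 166 mm outside diameter, printed on the glass: the cooking ring. Flat mark; origin at its centre on the glass, z = 0.040.
- ring_rest: Dashed white circle with a small cross, 166 mm in diameter, printed on the glass 165 mm to the left or right of the cooking ring: the resting ring. Flat mark; origin at its centre on the glass, z = 0.040.
- lock_slide (a joint): Red lock slide in the hob's control strip: travel along the hob's x axis in m, 0 at its near end (rest), 0.040 at its far end stop. A spring returns it: 2 N at rest, about 5.5 N at the far end.
- lock_slide_top (a point): Centre of the top of the red slide tab; moves with it. The tab is 14 mm long (hob x), 18 mm wide, and stands 21 mm above the glass; its 20 mm long foot is 7 mm high.
- pan_base: The biggest saucepan, steel with a brown wooden handle, 150 mm rim diameter, about 0.8 kg, on the cooking ring at the start. Origin at the centre of its underside, +z up, +x towards its handle. All four pans share one shape: 62 mm high to the rim, inside floor 8 mm above the underside, wall 3 mm, outside radius at the foot 4 mm less than at the rim.
- pan_base_end (a point): End of its handle, 167 mm from the pan's axis. All four handles are alike: from the rim's wall along the pan's +x, centre line 60 mm above the underside there and rising outwards at 12 degrees, 93 mm long in plan; first a steel neck 22 mm long, 14 wide, 7 thick, then a wooden grip 18 mm wide, 12 thick with flat upright sides.
- pan_large: Second saucepan, 130 mm rim diameter, 0.34 kg; origin centre of underside, +x towards its handle. On the worktop; may be absent. Any pan set in the next larger one has about 7 mm of play all round (10 mm more for each size left out) and stands 8 mm higher than it; its handle then passes clear over the larger rim.
- pan_large_end (a point): End of its handle, 157 mm from the pan's axis.
- pan_medium: Third saucepan, same shape, 110 mm rim diameter, 0.28 kg; origin centre of underside, +x towards its handle. May be absent.
- pan_medium_end (a point): End of its handle, 147 mm from the pan's axis.
- pan_small: Smallest saucepan, same shape, 90 mm rim diameter, 0.22 kg; origin centre of underside, +x towards its handle. May be absent.
- pan_small_end (a point): End of its handle, 137 mm from the pan's axis.
- salt_shaker: Clear salt shaker with a grey top, round, 44 mm wide, 90 mm tall, upright; origin at the centre of its underside. May be absent.
- spice_jar: Spice jar with a dark brown cap, round, 41 mm wide, 105 mm tall, upright; origin at the centre of its underside. May be absent.
- jam_jar: Glass jam jar, 68 mm wide, 84 mm tall, at the back right: a bystander. Origin at its underside. Not listed: a bread bin (x over 0.62, y under -0.28), a kettle (x over 0.60, y over 0.25), canisters, a mug and a mill (x over 0.72), a lemon at the front right (x under 0.40, y -0.20 to -0.34) and a wooden spoon along the front edge (x under 0.37).

How it is judged:
On the way, in this order (a step that is already met when the one before it is completed fails the run):
1. the seasonings that stood on the resting ring stand upright on the worktop (height (world z) of salt_shaker between -0.01 and 0.008 m and angle between each of salt_shaker, spice_jar's own z axis and vertical below 0.1 rad and height (world z) of spice_jar between -0.01 and 0.008 m), for 0.2 s.
2. the biggest pan has been slid onto the resting ring (horizontal distance between pan_base and ring_rest below 0.02 m and height (world z) of pan_base below 0.046 m), for 0.2 s.
3. the lock slide is pushed to its far end (value of joint lock_slide above 0.036 m), for 0.05 s.
4. the lock slide has sprung back (value of joint lock_slide below 0.004 m), for 0.2 s.
At the end, for the whole second after the job is handed in: Biggest pan on the glass within 20 mm of the resting ring's centre; other pans present nested by size, level within 0.06 rad, at most 6 mm above their seats, at rest; handle ends 70 mm apart in plan; seasonings upright on the worktop; lock slide back within 4 mm (all of step 1 and all of step 2 and angle between each of pan_base, pan_large, pan_medium, pan_small's own z axis and vertical below 0.06 rad and horizontal distance between each of pan_large, pan_medium, pan_small and pan_base below 0.035 m and height (world z) of pan_large between 0.04 and 0.054 m and linear speed of each of pan_large, pan_medium, pan_small below 0.02 m/s and height (world z) of pan_medium between 0.04 and 0.062 m and height (world z) of pan_small between 0.04 and 0.07 m and horizontal distance between pan_base_end and pan_large_end above 0.07 m and horizontal distance between each of pan_base_end, pan_large_end and pan_medium_end above 0.07 m and horizontal distance between each of pan_base_end, pan_large_end, pan_medium_end and pan_small_end above 0.07 m and value of joint lock_slide below 0.004 m); the robot touches nothing.
It fails at once if the biggest pan is lifted off the glass (its underside more than 12 mm above it) or tipped (height (world z) of pan_base above 0.052 m or angle between pan_base's own z axis and vertical above 0.2 rad).
It fails at once if the jam jar is shifted by more than 40 mm or knocked over (distance of jam_jar from where it was at the start of the episode above 0.04 m or angle between jam_jar's own z axis and vertical above 0.5 rad).
Of pan_large, pan_medium, pan_small only 2 to 3 are there at a start; the rules pass over those that are not, and their reading is None.
Of salt_shaker, spice_jar only 1 to 2 are there at a start; the rules pass over those that are not, and their reading is None.
At some moment in a run one of pan_large, pan_medium, pan_small may be knocked a few centimetres aside while the robot is not near it.
Once in a run the grip may slacken for a moment while it holds something.
It also fails if it takes over 210 s, if anything falls off the work surface, if the arm or the gripper's body presses on something with over 40 N, if the wrist force passes 120 N, or if a joint passes its speed limit or range.

### The arm

A 6-joint arm with a two-finger parallel gripper is mounted at the origin on a cart in front of the work surface, level with it; the furniture and walls round the work are solid. World frame = base frame: x ahead of the robot, y to its left, z up, the work surface at z = 0. Lengths are in m, angles in rad, forces in N, time in s.
With the tool pointing down it reaches from about 0.4 to 0.925 m from the base axis. Payload 12.5 kg.
Tool frame: the origin (TCP) lies at the very end of the fingers, on their centre line; the grasp point (between the pads) lies 19 mm behind it (robot.grip_depth is the z of the grasp point in the tool frame, in m); z points along the fingers, y is the line along which they close (so a half turn about z gives the same grasp; the last joint's range is limited). The gripper opens to 95 mm and grips with 3 to 60 N. Pads are 20 mm wide; open, the fingers measure 119 mm over their backs; the gripper's body (75 mm by 180 mm) begins 59 mm behind the grasp point.
Start: joints at [-1.435, 0.491, 1.559, -0, 1.092, -0.106], TCP at [0.15, -0.607, 0.191] pointing down, gripper open.
Joint ranges: [-3.1, 3.1], [-0.84, 2.19], [0.05, 2.79], [-1.13, 4.28], [0.06, 2.93], [-2.69, 2.69]. Speed limits (rad/s): [2.22, 2.22, 2.79, 3.14, 3.14, 3.14].

### API

Orientations are given as a unit quaternion [x, y, z, w].
In Python, from bench import robot gives the robot as it stands.
- The arm moves only by the tool apply_moves, never from a script. Its argument "steps" is one flat list of numbers, 5 for each row, row after row: the opening, from 0 (shut) to 1 (fully open), then the shift along the tool's x, y, z normalised to -1 to 1, where 1 is 100 cm, then the turn about the tool's z normalised to -1 to 1, where 1 is 180 degrees. In form: [fingers, x, y, z, twist, fingers, x, y, z, twist, ...]. A call has 1 to 10 rows; each row is the pose to reach, as a shift and turn from the pose commanded when the call began, along the tool's axes at that moment, turning the shorter way round; what a row does not reach only later rows make up. A row lasts 1/12 s, in which the tool goes at most 41.7 mm and 7.16 degrees, less where a joint would pass 70% of its speed; a pose out of reach is approached as far as the arm can. A call with a number of a shift or a turn outside -1 to 1 is refused whole. A call with a gripper value outside its range is refused whole. The fingers move at their own pace and stop on an object; "force" is the grip in N (left out, the last holds). Time passes only in rows, so rows that repeat a pose let the fingers close. It gives the time, the measured TCP pose, the force, the opening and the grip force at its end, in the units of the state.
- robot.observe(): the state, without advancing time (a new reading comes with each control period).
- robot.camera(name): name is "side" or "top"; returns (picture, depth): 480x640x3 uint8, blue, green, red; 480x640 float32, m along the optical axis (not along the pixel's ray), 0 where there is no reading.
- robot.get_calibration(name): a dict with "mtx" (3x3 intrinsics, pixels), "T" (4x4, takes a point from camera to world coordinates). Camera axes: x right, y down, z forward; pixel columns grow to the right and rows downward; lengths in m; the calibration is good to about 2 mm. A picture is of the moment at which its call begins. get_calibration takes no time and is no camera call.
- robot.close_job(): hands the job in; it is judged then, once.
The state is a dict: "clock": time; "joints": joint angles; "dq": joint speeds; "joint_torque": joint torques, N m; "eef_pos": TCP position; "ee_rot": TCP orientation; "ft_force": force on the tool from outside, world axes, zero at the start; "torque": the same for the moment, N m; "gripper_width": finger opening in m; "finger_force": force on a finger pad.
Only numpy, scipy, OpenCV 4.12 (cv2) and the standard library are available. Lean on these libraries where they do the work, as an engineer would, in place of code of your own. Each camera call takes 0.05 s, during which the arm holds its last target. There are 200 camera calls.

## Working session

There is one attempt and no reset: what is moved stays moved. The work goes in short steps, Python scripts to look and compute and a tool call to move; the robot and the scene stay as the last step left them, time stands still between calls to the robot, and variables do not carry over. Pictures are saved under pics/ and viewed, at most 14 in all, crops included, and the job is handed in when it is done.

Besides the shell and the picture viewer there is one more tool, called after ">>>" by a JSON object that holds its "method" and its "body". apply_moves: Moves the arm, as the interface text tells. Scaled input: -1 to 1 covers 100 cm each way for a shift and 180 degrees each way for a turn. Its arguments: {"type":"object","properties":{"steps":{"type":"array","items":{"type":"number","minimum":-1,"maximum":1}},"force":{"type":"number"}},"required":["steps"]}

```bash
ls; mkdir -p pics
cat > h.py <<'E'
import numpy as np, cv2
from bench import robot
def shot(n):
    im,d=robot.camera(n); c=robot.get_calibration(n); return im,d,np.array(c["mtx"]),np.array(c["T"])
def cloud(d,K,T):
    v,u=np.mgrid[:480,:640]; P=np.stack([(u-K[0,2])/K[0,0]*d,(v-K[1,2])/K[1,1]*d,d],-1)
    W=P@T[:3,:3].T+T[:3,3]; W[d==0]=np.nan; return W
def ray(u,v,z,K,T):
    r=T[:3,:3]@np.array([(u-K[0,2])/K[0,0],(v-K[1,2])/K[1,1],1]); return T[:3,3]+r*(z-T[2,3])/r[2]
E
python3 - <<'E'
from h import *
for n in("top","side"):
    im,d,K,T=shot(n); cv2.imwrite(f"pics/{n}0.png",im); print(n,K.round(1).tolist(),T.round(3).tolist()); np.save(f"{n}0d.npy",d)
print(robot.observe())
E
```

```text
pics
top [[434.5, 0.0, 325.1], [0.0, 434.5, 241.2], [0.0, 0.0, 1.0]] [[0.021, -0.999, 0.049, 0.476], [-1.0, -0.021, -0.001, -0.01], [0.002, -0.049, -0.999, 1.136], [0.0, 0.0, 0.0, 1.0]]
side [[452.9, 0.0, 313.1], [0.0, 452.9, 235.3], [0.0, 0.0, 1.0]] [[-0.918, -0.271, 0.289, 0.227], [-0.396, 0.611, -0.685, 0.739], [0.009, -0.744, -0.669, 0.827], [0.0, 0.0, 0.0, 1.0]]
{'clock': 0.1, 'joints': array([-1.43458454e+00,  4.91520474e-01,  1.55936969e+00, -1.90195966e-05,
        1.09168538e+00, -1.05585737e-01]), 'dq': array([-0.00039509,  0.00067078, -0.0025376 , -0.0008655 ,  0.00042787,
        0.00048749]), 'joint_torque': array([ 2.39199588e-03, -6.13624978e+01, -2.58604163e+01,  6.94348407e-02,
        4.70233255e-02, -5.46736476e-05]), 'eef_pos': array([ 0.14965024, -0.60658747,  0.19001351]), 'ee_rot': array([ 9.92699993e-01,  1.20608799e-01, -1.59610466e-05, -4.91253743e-04]), 'ft_force': array([ 0.42461248, -0.11459752,  0.20389125]), 'torque': array([-0.00955237,  0.03031963, -0.01500108]), 'finger_force': 0.0, 'gripper_width': 0.09497842111992529}
```

View pics/top0.png

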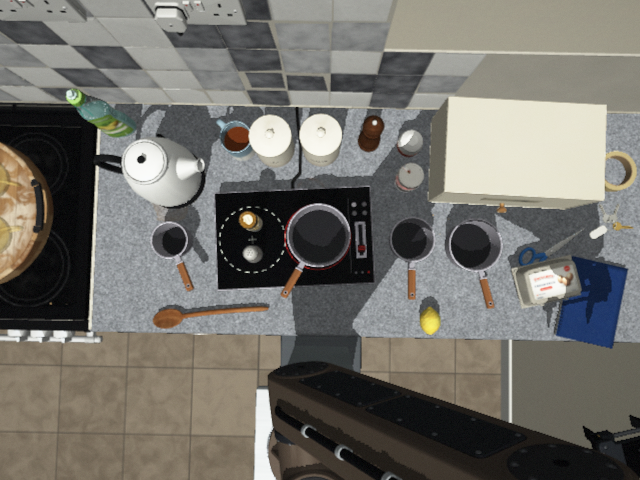

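View pics/side0.png

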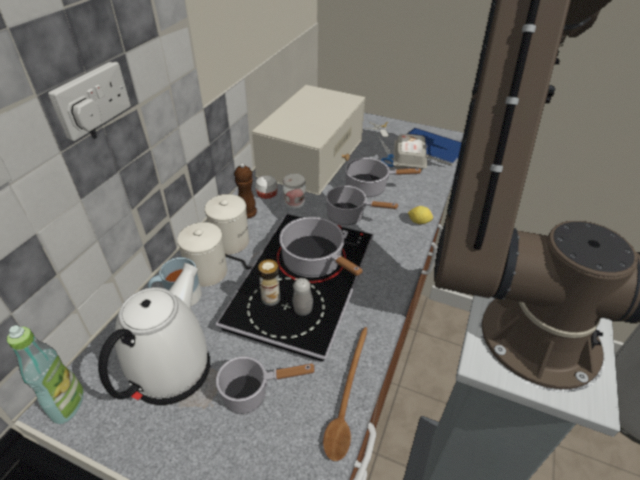

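The top view shows the base pan at (318,236), large (475,245), medium (411,239) and small (170,240). The salt is at (252,253) and the spice jar at (249,220), both on the dashed ring around (252,240). The lock slide is at about (361,240), and the jam jar at (409,178). All three loose pans and both seasonings are present.

```bash
cat >> h.py <<'E'
from scipy.optimize import least_squares
def circ(P,r=None):
    c0=P.mean(0)
    f=(lambda p:np.hypot(*(P-p[:2]).T)-r) if r else (lambda p:np.hypot(*(P-p[:2]).T)-p[2])
    s=least_squares(f,list(c0)+([] if r else [0.06]),loss="soft_l1",f_scale=.002); return s.x
def wood(im): # brown handle mask
    h=cv2.cvtColor(im,cv2.COLOR_BGR2HSV); return cv2.inRange(h,(4,90,60),(18,255,230))
def pan(im,W,K,T,xy,r,z0):
    "rim centre from points near rim height, handle direction from wood"
    D=np.hypot(W[...,0]-xy[0],W[...,1]-xy[1])
    m=(abs(W[...,2]-z0-.060)<.007)&(D<r+.03)&(wood(im)==0)
    P=W[m][:,:2]
    for _ in range(3):
        c=circ(P)if len(P)>5 else None; e=np.hypot(*(P-c[:2]).T); 
        P=P[abs(e-c[2])<.006]
    w=(wood(im)>0)&(D<r+.13)&(D>r-.01)&(W[...,2]>z0+.04)&(W[...,2]<z0+.11)
    q=W[w][:,:2]-c[:2]; q=q[np.hypot(*q.T)<r+.1]
    a=q.mean(0); 
    return c,len(P),np.arctan2(a[1],a[0]),np.hypot(*q.T).max() if len(q) else 0,len(q),np.nanmedian(W[w][:,2])
E
python3 - <<'E'
from h import *
im,d,K,T=shot("top"); W=cloud(d,K,T)
for n,u,v,r,z in(("base",318,236,.075,.04),("large",475,245,.065,0),("medium",411,239,.055,0),("small",170,240,.045,0)):
    print(n,*pan(im,W,K,T,ray(u,v,z+.06,K,T)[:2],r,z))
# seasonings
for n,u,v,h in(("salt",252,253,.13),("spice",249,220,.145),("jam",409,178,.084)):
    p=ray(u,v,h,K,T); D=np.hypot(W[...,0]-p[0],W[...,1]-p[1]); m=(D<.035)&(W[...,2]>h-.02); Q=W[m]; print(n,p.round(3),len(Q),np.median(Q,0).round(3),Q.min(0).round(3),Q.max(0).round(3))
# ring dashes
h=cv2.cvtColor(im,cv2.COLOR_BGR2HSV); m=cv2.inRange(h,(0,0,150),(180,60,255)); 
v,u=np.nonzero(m); s=(u>216)&(u<289)&(v>200)&(v<280); R=np.array([ray(a,b,.04,K,T)[:2] for a,b in zip(u[s],v[s])])
c=ray(252,240,.04,K,T)[:2]; e=np.hypot(*(R-c).T); R=R[abs(e-.08)<.012]; print("ring",circ(R),len(R))
# hob outline
m=((im.max(2)<45)&(abs(W[...,2]-.04)<.012)).astype(np.uint8); m[:, :200]=0; m[:,390:]=0
cs=max(cv2.findContours(m,0,2)[0],key=cv2.contourArea); P=np.array([ray(*q[0],.04,K,T)[:2] for q in cs]).astype(np.float32); print("hob",cv2.minAreaRect(P), cv2.boxPoints(cv2.minAreaRect(P)).round(3).tolist())
m=cv2.inRange(h,(0,120,80),(8,255,255))|cv2.inRange(h,(172,120,80),(180,255,255))
k=np.zeros_like(m);k[215:265,352:372]=1
n,l,st,ce=cv2.connectedComponentsWithStats(m*k)
for i in range(1,n): print("red",st[i].tolist(),ray(*ce[i],.061,K,T).round(3))
cv2.imwrite("pics/c1.png",cv2.resize(im[180:300,140:520],None,fx=2.1,fy=2.1,interpolation=2))
k=im[200:275,345:385]; cv2.imwrite("pics/c2.png",cv2.resize(k,None,fx=7,fy=7))
E
```

```text
base [0.54102753 0.00456059 0.07338226] 460 2.2201438783917107 0.17492404643532963 294 0.12189639734708446
large [ 0.5277552  -0.3825324   0.06354791] 408 -2.6969799066884184 0.15500568954941513 255 0.0754379903697231
medium [ 0.53788588 -0.22677579  0.05361615] 322 3.095551109702379 0.14519024090596416 191 0.07716433466844541
small [0.52389363 0.37374517 0.04370176] 283 -2.6566886065915325 0.13453030124556872 187 0.07705220094143517
salt [0.495 0.157 0.13 ] 172 [0.494 0.164 0.125] [0.478 0.149 0.111] [0.511 0.183 0.132]
spice [0.57  0.164 0.145] 257 [0.57  0.166 0.145] [0.55  0.147 0.126] [0.588 0.187 0.149]
jam [ 0.687 -0.213  0.084] 515 [ 0.691 -0.215  0.085] [ 0.662 -0.247  0.064] [ 0.721 -0.186  0.092]
ring [0.53153993 0.17146905 0.08394172] 61
hob ((0.5383930802345276, 0.06818881630897522), (0.241912841796875, 0.39044392108917236), 3.78525710105896) [[0.4050000011920929, 0.2549999952316284], [0.4309999942779541, -0.13500000536441803], [0.671999990940094, -0.11900000274181366], [0.6460000276565552, 0.2709999978542328]]
red [359, 246, 6, 4, 19] [ 0.515 -0.102  0.061]
```

View pics/c2.png

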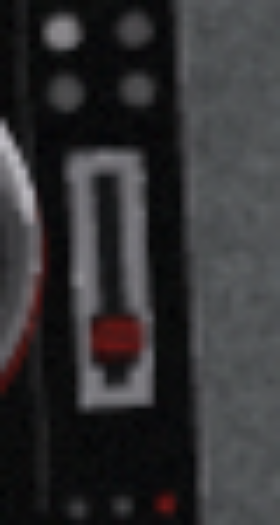

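The crop shows the red slide tab at about (362,248), at the near end of its slot (slot rows ~222–256). The measured sizes match the given ones: rim radii, ring radius 84 mm, hob yaw ≈ 0.066 rad. Next I'll move towards the seasonings.

```bash
cat >> h.py <<'E'
from scipy.spatial.transform import Rotation as Ro
def go(*wps):
    "rel. rows (x,y,z,twist normalised) for world waypoints x,y,z,yaw(tool x axis; mod pi if 5th arg)"
    o=robot.observe(); R=Ro.from_quat(o["ee_rot"]).as_matrix(); p=o["eef_pos"]; y0=np.arctan2(R[1,0],R[0,0])
    print("at",p.round(4),"yaw %.3f"%y0,"F",o["ft_force"].round(1),"w %.4f ff %.1f t %.1f"%(o["gripper_width"],o["finger_force"],o["clock"]),"j",o["joints"].round(2))
    for w in wps:
        s=R.T@(np.array(w[:3])-p); t=-(w[3]-y0); t=(t+np.pi)%(2*np.pi)-np.pi
        print(w,"->",s.round(3).tolist(),round(t/np.pi,3),"rows %.1f"%max(np.linalg.norm(s)/.0417,abs(t)/.125))
E
python3 - <<'E'
from h import *
go((.5,-.25,.28,0),(.5,.1,.28,0),(.494,.164,.2,0))
E
```

```text
at [ 0.1496 -0.6066  0.1901] yaw 0.242 F [-0.   0.2  0.8] w 0.0950 ff 0.0 t 0.1 j [-1.43  0.49  1.56 -0.    1.09 -0.11]
(0.5, -0.25, 0.28, 0) -> [0.426, -0.262, -0.09] 0.077 rows 12.2
(0.5, 0.1, 0.28, 0) -> [0.509, -0.602, -0.089] 0.077 rows 19.0
(0.494, 0.164, 0.2, 0) -> [0.519, -0.666, -0.009] 0.077 rows 20.2
```

>>> {"method": "apply_moves", "body": {"steps": [1,0.426,-0.262,-0.09,0.077,1,0.426,-0.262,-0.09,0.077,1,0.426,-0.262,-0.09,0.077,1,0.426,-0.262,-0.09,0.077,1,0.426,-0.262,-0.09,0.077,1,0.426,-0.262,-0.09,0.077,1,0.426,-0.262,-0.09,0.077,1,0.426,-0.262,-0.09,0.077,1,0.426,-0.262,-0.09,0.077,1,0.426,-0.262,-0.09,0.077], "force": 25}}

```text
clock: 0.98
eef_pos: [0.4384, -0.3128, 0.2647]
ee_rot: [1.0, -0.0, -0.0, 0.0]
ft_force: [0.2, -0.6, 0.4]
gripper_width: 0.095
finger_force: 0.0
```

Run:
```python
from h import *
go((.494,.13,.25,0),(.494,.164,.16,0),(.494,.164,.07,0))
```

```text
at [ 0.4384 -0.3128  0.2647] yaw -0.000 F [ 0.2 -0.6  0.4] w 0.0950 ff 0.0 t 1.0 j [-0.74  0.3   1.67 -0.    1.18  0.83]
(0.494, 0.13, 0.25, 0) -> [0.056, -0.443, 0.015] -0.0 rows 10.7
(0.494, 0.164, 0.16, 0) -> [0.056, -0.477, 0.105] -0.0 rows 11.8
(0.494, 0.164, 0.07, 0) -> [0.056, -0.477, 0.195] -0.0 rows 12.4
```

>>> {"method": "apply_moves", "body": {"steps": [1,0.056,-0.443,0.015,0,1,0.056,-0.443,0.015,0,1,0.056,-0.443,0.015,0,1,0.056,-0.443,0.015,0,1,0.056,-0.443,0.015,0,1,0.056,-0.443,0.015,0,1,0.056,-0.443,0.015,0,1,0.056,-0.443,0.015,0,1,0.056,-0.477,0.015,0,1,0.056,-0.477,0.015,0]}}

```text
clock: 1.82
eef_pos: [0.4869, 0.1009, 0.2509]
ee_rot: [1.0, -0.0, 0.0, 0.0]
ft_force: [1.8, -0.1, -0.3]
gripper_width: 0.095
finger_force: 0.0
```

Run:
```python
from h import *
go((.494,.164,.2,0),(.494,.164,.07,0),(.494,.164,.2,0))
im,d,K,T=shot("side"); W=cloud(d,K,T)
for n,p in(("salt",(.494,.164,.09)),("spice",(.57,.166,.09))):
    D=np.hypot(W[...,0]-p[0],W[...,1]-p[1])
    for z in(.06,.08,.1,.12):
        m=(D<.033)&(abs(W[...,2]-z)<.008); Q=W[m]; print(n,z,len(Q),circ(Q[:,:2],.022 if n=="salt" else .0205).round(4) if len(Q)>8 else "")
im,d,K,T=shot("top");cv2.imwrite("pics/t2.png",im)
```

```text
at [0.4869 0.1009 0.2509] yaw -0.000 F [ 1.8 -0.1 -0.3] w 0.0950 ff 0.0 t 1.8 j [ 0.07  0.25  1.78 -0.    1.12  1.64]
(0.494, 0.164, 0.2, 0) -> [0.007, -0.063, 0.051] -0.0 rows 2.0
(0.494, 0.164, 0.07, 0) -> [0.007, -0.063, 0.181] -0.0 rows 4.6
(0.494, 0.164, 0.2, 0) -> [0.007, -0.063, 0.051] -0.0 rows 2.0
salt 0.06 75 [0.4933 0.1638]
salt 0.08 121 [0.4941 0.163 ]
salt 0.1 95 [0.4963 0.1602]
salt 0.12 152 [0.498  0.1577]
spice 0.06 83 [0.5702 0.1676]
spice 0.08 90 [0.5699 0.1676]
spice 0.1 97 [0.5699 0.1679]
spice 0.12 98 [0.5706 0.1669]
```

>>> {"method": "apply_moves", "body": {"steps": [1,0.007,-0.063,0.05,0,1,0.007,-0.063,0.05,0,1,0.007,-0.063,0.1,0,1,0.007,-0.063,0.14,0,1,0.007,-0.063,0.18,0,1,0.007,-0.063,0.18,0,0.3,0.007,-0.063,0.18,0,0.3,0.007,-0.063,0.18,0,0.3,0.007,-0.063,0.18,0,0.3,0.007,-0.063,0.18,0]}}

```text
clock: 2.75
eef_pos: [0.4954, 0.1618, 0.0732]
ee_rot: [1.0, -0.0, 0.002, -0.0]
ft_force: [1.5, -0.9, 0.4]
gripper_width: 0.0739
finger_force: 0.0
```

>>> {"method": "apply_moves", "body": {"steps": [0.3,0,0,0,0,0.3,0,0,0,0,0.3,0,0,0,0,0.3,0,0,0,0,0.3,0,0,0,0,0.3,0,0,0,0,0.3,0,0,-0.03,0,0.3,0,0,-0.06,0,0.3,0,0,-0.1,0,0.3,0,0,-0.1,0]}}

```text
clock: 3.58
eef_pos: [0.4967, 0.1624, 0.1769]
ee_rot: [1.0, 0.0, 0.004, -0.001]
ft_force: [1.2, -0.3, 0.3]
gripper_width: 0.0337
finger_force: 23.9
```

Run:
```python
from h import *
go((.43,.47,.17,0),(.43,.47,.033,0))
```

```text
at [0.4967 0.1624 0.1769] yaw 0.000 F [ 1.2 -0.3  0.3] w 0.0337 ff 23.9 t 3.6 j [ 0.19  0.36  1.83 -0.    0.94  1.76]
(0.43, 0.47, 0.17, 0) -> [-0.067, -0.308, 0.007] 0.0 rows 7.5
(0.43, 0.47, 0.033, 0) -> [-0.068, -0.307, 0.144] 0.0 rows 8.3
```

>>> {"method": "apply_moves", "body": {"steps": [0.2,-0.067,-0.308,0.007,0,0.2,-0.067,-0.308,0.007,0,0.2,-0.067,-0.308,0.007,0,0.2,-0.067,-0.308,0.007,0,0.2,-0.067,-0.308,0.007,0,0.2,-0.067,-0.308,0.007,0,0.2,-0.067,-0.308,0.007,0,0.2,-0.067,-0.308,0.007,0,0.2,-0.067,-0.308,0.04,0,0.2,-0.067,-0.308,0.06,0]}}

```text
clock: 4.42
eef_pos: [0.426, 0.4711, 0.1086]
ee_rot: [1.0, 0.001, -0.0, 0.0]
ft_force: [0.5, 0.0, -2.3]
gripper_width: 0.0341
finger_force: 23.9
```

Run:
```python
from h import *
go((.43,.47,.043,0),(.43,.47,.038,0))
im,d,K,T=shot("side");cv2.imwrite("pics/s3.png",im)
```

```text
at [0.426  0.4711 0.1086] yaw 0.002 F [ 0.5  0.  -2.3] w 0.0341 ff 23.9 t 4.4 j [ 0.73  0.59  1.62 -0.    0.93  2.3 ]
(0.43, 0.47, 0.043, 0) -> [0.004, 0.001, 0.066] 0.001 rows 1.6
(0.43, 0.47, 0.038, 0) -> [0.004, 0.001, 0.071] 0.001 rows 1.7
```

View pics/s3.png

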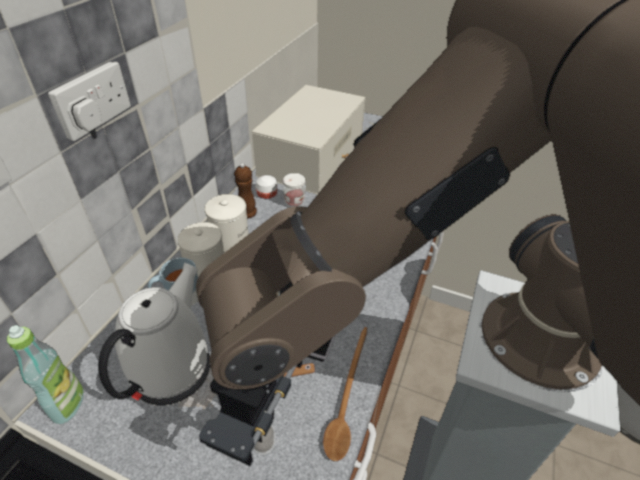

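The salt shaker at (264,438) hangs upright in the fingers above bare worktop. Lowering it now.

>>> {"method": "apply_moves", "body": {"steps": [0.2,0,0,0.03,0,0.2,0,0,0.06,0,0.2,0,0,0.068,0,0.2,0,0,0.071,0,0.2,0,0,0.073,0,0.2,0,0,0.075,0,0.2,0,0,0.075,0,0.2,0,0,0.075,0]}}

```text
clock: 5.13
eef_pos: [0.4277, 0.4701, 0.0371]
ee_rot: [1.0, -0.0, 0.001, -0.001]
ft_force: [0.3, -0.1, 0.1]
gripper_width: 0.0339
finger_force: 23.9
```

>>> {"method": "apply_moves", "body": {"steps": [0.2,0,0,0.002,0,0.2,0,0,0.003,0,0.2,0,0,0.004,0,0.2,0,0,0.005,0,0.2,0,0,0.005,0]}}

```text
clock: 5.55
eef_pos: [0.4274, 0.4699, 0.0311]
ee_rot: [1.0, -0.0, 0.0, -0.0]
ft_force: [0.0, -0.5, 1.5]
gripper_width: 0.0335
finger_force: 24.1
```

>>> {"method": "apply_moves", "body": {"steps": [1,0,0,0,0,1,0,0,0,0,1,0,0,0,0,1,0,0,0,0,1,0,0,0,0,1,0,0,0,0,1,0,0,0,0,1,0,0,-0.04,0,1,0,0,-0.1,0,1,0,0,-0.15,0]}}

```text
clock: 6.38
eef_pos: [0.4269, 0.4695, 0.1553]
ee_rot: [1.0, -0.0, -0.001, 0.001]
ft_force: [0.5, -0.5, 0.4]
gripper_width: 0.0932
finger_force: 0.0
```

Run:
```python
from h import *
go((.57,.167,.22,0),(.57,.167,.075,0))
im,d,K,T=shot("side"); W=cloud(d,K,T)
D=np.hypot(W[...,0]-.428,W[...,1]-.47)
for z in(.02,.04,.06,.08): 
    Q=W[(D<.04)&(abs(W[...,2]-z)<.008)]; print(z,len(Q),Q.mean(0) if len(Q) else "")
print(np.nanmax(W[(D<.03)&(W[...,2]<.12)][:,2]))
```

```text
at [0.4269 0.4695 0.1553] yaw -0.000 F [ 0.5 -0.5  0.4] w 0.0932 ff 0.0 t 6.4 j [ 0.73  0.54  1.57 -0.    1.03  2.3 ]
(0.57, 0.167, 0.22, 0) -> [0.143, 0.303, -0.065] -0.0 rows 8.2
(0.57, 0.167, 0.075, 0) -> [0.143, 0.302, 0.08] -0.0 rows 8.3
0.02 69 [0.41415473 0.48441289 0.02106033]
0.04 154 [0.41740753 0.48318388 0.03981628]
0.06 116 [0.41865486 0.4825701  0.05873827]
0.08 294 [0.42425333 0.47684693 0.08298625]
0.09222920598680373
```

>>> {"method": "apply_moves", "body": {"steps": [1,0.02,0.03,-0.065,0,1,0.143,0.303,-0.065,0,1,0.143,0.303,-0.065,0,1,0.143,0.303,-0.065,0,1,0.143,0.303,-0.065,0,1,0.143,0.303,-0.065,0,1,0.143,0.303,-0.065,0,1,0.143,0.303,-0.065,0,1,0.143,0.303,-0.065,0,1,0.143,0.303,-0.065,0]}}

```text
clock: 7.27
eef_pos: [0.5722, 0.1627, 0.2195]
ee_rot: [1.0, -0.002, 0.001, 0.0]
ft_force: [-0.1, 0.4, 0.6]
gripper_width: 0.095
finger_force: 0.0
```

Run:
```python
from h import *
go((.57,.167,.22,0),(.57,.167,.075,0))
```

```text
at [0.5722 0.1627 0.2195] yaw -0.004 F [-0.1  0.4  0.6] w 0.0950 ff 0.0 t 7.3 j [ 0.17  0.42  1.6  -0.    1.12  1.74]
(0.57, 0.167, 0.22, 0) -> [-0.002, -0.004, -0.0] -0.001 rows 0.1
(0.57, 0.167, 0.075, 0) -> [-0.002, -0.004, 0.145] -0.001 rows 3.5
```

>>> {"method": "apply_moves", "body": {"steps": [1,0,0,0.04,0,1,0,0,0.08,0,1,0,0,0.12,0,1,0,0,0.145,0,0.2,0,0,0.145,0,0.2,0,0,0.145,0,0.2,0,0,0.145,0,0.2,0,0,0.145,0,0.2,0,0,0.145,0,0.2,0,0,0.145,0]}}

```text
clock: 8.1
eef_pos: [0.5708, 0.167, 0.0757]
ee_rot: [1.0, -0.0, 0.001, -0.0]
ft_force: [-0.0, -0.0, 0.6]
gripper_width: 0.0605
finger_force: 0.0
```

>>> {"method": "apply_moves", "body": {"steps": [0.2,0,0,0,0,0.2,0,0,0,0,0.2,0,0,0,0,0.2,0,0,0,0,0.2,0,0,0,0,0.2,0,0,-0.03,0,0.2,0,0,-0.06,0,0.2,0,0,-0.1,0,0.2,0,0,-0.1,0,0.2,0,0,-0.1,0]}}

```text
clock: 8.93
eef_pos: [0.571, 0.167, 0.1761]
ee_rot: [1.0, -0.0, 0.002, -0.0]
ft_force: [-0.2, -0.0, -2.3]
gripper_width: 0.0406
finger_force: 24.9
```

Run:
```python
from h import *
go((.54,.51,.17,0),(.54,.51,.036,0))
```

```text
at [0.571  0.167  0.1761] yaw -0.000 F [-0.2 -0.  -2.3] w 0.0406 ff 24.9 t 8.9 j [ 0.17  0.46  1.66 -0.    1.02  1.74]
(0.54, 0.51, 0.17, 0) -> [-0.031, -0.343, 0.006] -0.0 rows 8.3
(0.54, 0.51, 0.036, 0) -> [-0.031, -0.343, 0.14] -0.0 rows 8.9
```

>>> {"method": "apply_moves", "body": {"steps": [0.2,-0.06,-0.04,0,0,0.2,-0.06,-0.338,0.005,0,0.2,-0.06,-0.338,0.005,0,0.2,-0.06,-0.338,0.005,0,0.2,-0.06,-0.338,0.005,0,0.2,-0.06,-0.338,0.005,0,0.2,-0.06,-0.338,0.005,0,0.2,-0.06,-0.338,0.005,0,0.2,-0.06,-0.338,0.005,0,0.2,-0.06,-0.338,0.005,0]}}

```text
clock: 9.77
eef_pos: [0.5082, 0.5089, 0.1662]
ee_rot: [1.0, 0.002, -0.001, 0.001]
ft_force: [0.6, 0.4, -0.6]
gripper_width: 0.0406
finger_force: 24.9
```

>>> {"method": "apply_moves", "body": {"steps": [0.2,0,0,0.04,0,0.2,0,0,0.08,0,0.2,0,0,0.11,0,0.2,0,0,0.125,0,0.2,0,0,0.13,0,0.2,0,0,0.13,0,0.2,0,0,0.13,0]}}

```text
clock: 10.35
eef_pos: [0.5106, 0.5047, 0.0395]
ee_rot: [1.0, -0.0, 0.0, -0.0]
ft_force: [0.2, 0.1, -1.1]
gripper_width: 0.0403
finger_force: 25.0
```

>>> {"method": "apply_moves", "body": {"steps": [0.2,0,0,0.002,0,0.2,0,0,0.004,0,0.2,0,0,0.004,0,1,0,0,0.004,0,1,0,0,0.004,0,1,0,0,0.004,0,1,0,0,0.004,0,1,0,0,0.004,0,1,0,0,0.004,0,1,0,0,0.004,0]}}

```text
clock: 11.18
eef_pos: [0.5103, 0.5048, 0.0353]
ee_rot: [1.0, -0.0, 0.0, 0.0]
ft_force: [0.2, 0.0, -0.9]
gripper_width: 0.0817
finger_force: 0.0
```

>>> {"method": "apply_moves", "body": {"steps": [1,0,0,-0.04,0,1,0,0,-0.1,0,1,0,0,-0.2,0,1,0,0,-0.2,0,1,0,0,-0.2,0,1,0,0.1,-0.2,0,1,-0.03,0.3,-0.2,0,1,-0.03,0.3,-0.2,0,1,-0.03,0.3,-0.2,0,1,-0.03,0.3,-0.2,0]}}

```text
clock: 12.02
eef_pos: [0.4903, 0.2958, 0.2354]
ee_rot: [1.0, 0.0, 0.0, 0.0]
ft_force: [0.9, 0.4, 1.0]
gripper_width: 0.0949
finger_force: 0.0
```

Run:
```python
from h import *
im,d,K,T=shot("side"); W=cloud(d,K,T)
for a,b in((.428,.47),(.51,.505)):
    D=np.hypot(W[...,0]-a,W[...,1]-b)
    for z in(.02,.04,.06,.08,.1):
        Q=W[(D<.035)&(abs(W[...,2]-z)<.008)]; print(a,z,len(Q),Q.mean(0).round(3) if len(Q) else "")
im,d,K,T=shot("top"); W=cloud(d,K,T);cv2.imwrite("pics/t4.png",im)
h=cv2.cvtColor(im,cv2.COLOR_BGR2HSV); n,l,st,ce=cv2.connectedComponentsWithStats(wood(im))
for i in range(1,n):
    if st[i,4]>100:
        p=W[l==i]; P=p[~np.isnan(p[:,0])]
        if len(P)>50: e=np.linalg.svd(P[:,:2]-P[:,:2].mean(0),full_matrices=0)[2][0]; e=e*-np.sign(e[0]); print(st[i].tolist(),P.mean(0).round(3),np.arctan2(e[1],e[0]).round(3),np.percentile(P[:,2],[5,95]).round(3))
go()
```

```text
0.428 0.02 66 [0.415 0.485 0.021]
0.428 0.04 160 [0.417 0.483 0.04 ]
0.428 0.06 110 [0.418 0.482 0.059]
0.428 0.08 290 [0.424 0.477 0.083]
0.428 0.1 0 
0.51 0.02 93 [0.498 0.515 0.021]
0.51 0.04 106 [0.498 0.515 0.04 ]
0.51 0.06 124 [0.498 0.515 0.061]
0.51 0.08 113 [0.498 0.515 0.079]
0.51 0.1 564 [0.508 0.507 0.104]
[363, 117, 21, 22, 295] [ 0.787 -0.115  0.15 ] -1.708 [0.122 0.16 ]
[224, 127, 25, 24, 470] [0.783 0.217 0.055] 2.319 [0.052 0.058]
[358, 138, 20, 14, 157] [ 0.778 -0.113  0.044] -1.905 [0.012 0.074]
[0, 142, 53, 142, 2471] [0.591 0.753 0.037] -3.027 [0.02 0.06]
[613, 156, 19, 26, 120] [ 0.744 -0.788  0.016] -2.671 [0.005 0.025]
[0, 198, 14, 17, 143] [0.61  0.815 0.022] 2.497 [0.019 0.026]
[179, 269, 14, 22, 135] [0.429 0.32  0.094] 1.697 [0.073 0.167]
[280, 269, 22, 29, 226] [0.428 0.068 0.111] 2.623 [0.04  0.125]
[408, 270, 7, 30, 191] [ 0.43  -0.222  0.078] 3.105 [0.07  0.085]
[480, 279, 14, 29, 195] [ 0.412 -0.405  0.078] -2.951 [0.07  0.085]
[166, 306, 102, 22, 504] [0.345 0.265 0.038] 1.759 [0.007 0.018]
at [0.4904 0.2933 0.236 ] yaw -0.004 F [ 0.4  1.4 -0.2] w 0.0951 ff 0.0 t 12.1 j [ 0.42  0.37  1.63 -0.    1.14  2.  ]
```

View pics/t4.png

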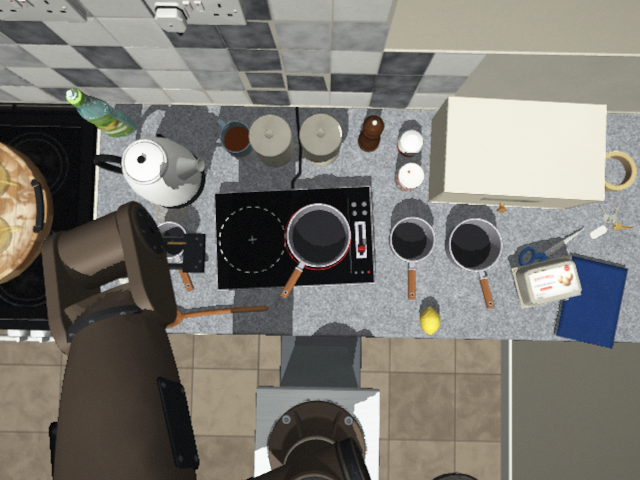

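Both seasonings stand upright on the worktop (salt at (.428,.470), spice at (.510,.505)). The ring at (252,240) is clear, and the base pan is still on the red ring. To slide it, I'll put the closed fingers inside the pan and pull against its leading inner wall.

>>> {"method": "apply_moves", "body": {"steps": [0,0.049,0.253,0,-0.021,0,0.049,0.253,0,-0.021,0,0.049,0.253,0,-0.021,0,0.049,0.253,0,-0.021,0,0.049,0.253,0,-0.021,0,0.049,0.253,0,-0.021,0,0.049,0.253,0,-0.021,0,0.049,0.253,0,-0.021,0,0.049,0.253,0,-0.021,0,0.049,0.253,0,-0.021]}}

```text
clock: 12.95
eef_pos: [0.5399, 0.046, 0.2353]
ee_rot: [0.999, 0.033, -0.0, -0.0]
ft_force: [-0.2, 0.1, -0.3]
gripper_width: 0.0335
finger_force: 0.0
```

>>> {"method": "apply_moves", "body": {"steps": [0,0,0,0,0,0,0,0,0,0,0,0,0,0,0,0,0,0,0.04,0,0,0,0,0.08,0,0,0,0,0.08,0,0,0,0,0.08,0]}}

```text
clock: 13.53
eef_pos: [0.5394, 0.045, 0.1548]
ee_rot: [0.999, 0.033, -0.002, -0.0]
ft_force: [-0.4, -0.5, 0.3]
gripper_width: 0.0008
finger_force: 0.0
```

Run:
```python
from h import *
go((.539,.04,.13,.066),(.539,.04,.056,.066),(.5278,.2272,.056,.066))
```

```text
at [0.5394 0.045  0.1548] yaw 0.066 F [-0.4 -0.5  0.3] w 0.0008 ff 0.0 t 13.5 j [-0.04  0.42  1.8  -0.    0.93  1.47]
(0.539, 0.04, 0.13, 0.066) -> [-0.001, 0.005, 0.025] 0.0 rows 0.6
(0.539, 0.04, 0.056, 0.066) -> [-0.0, 0.005, 0.099] 0.0 rows 2.4
(0.5278, 0.2272, 0.056, 0.066) -> [0.001, -0.183, 0.099] 0.0 rows 5.0
```

>>> {"method": "apply_moves", "body": {"steps": [0,0,0,0.04,0,0,0,0,0.08,0,0,0,0,0.097,0,0,0,0,0.097,0,0,0,-0.005,0.097,0,0,0,-0.015,0.097,0,0,0,-0.025,0.097,0,0,0,-0.035,0.097,0,0,0,-0.045,0.097,0,0,0,-0.055,0.097,0]}}

```text
clock: 14.37
eef_pos: [0.5377, 0.1001, 0.0605]
ee_rot: [0.999, 0.033, 0.002, 0.001]
ft_force: [0.8, -7.9, 5.9]
gripper_width: 0.0006
finger_force: 4.6
```

>>> {"method": "apply_moves", "body": {"steps": [0,0,-0.012,0,0,0,0,-0.024,0,0,0,0,-0.036,0,0,0,0,-0.048,0,0,0,0,-0.06,0,0,0,0,-0.072,0,0,0,0,-0.084,0,0,0,0,-0.09,0,0,0,0,-0.095,0,0,0,0,-0.1,0,0]}}

```text
clock: 15.2
eef_pos: [0.5305, 0.2, 0.0604]
ee_rot: [0.999, 0.034, 0.002, 0.0]
ft_force: [0.3, -8.9, 6.2]
gripper_width: 0.0002
finger_force: 4.7
```

Run:
```python
from h import *
go((.5278,.2272,.056,.066))
im,d,K,T=shot("side"); cv2.imwrite("pics/s5.png",im)
im,d,K,T=shot("top"); W=cloud(d,K,T)
print(pan(im,W,K,T,(.534,.14),.075,.04))
```

```text
at [0.5305 0.2    0.0604] yaw 0.067 F [ 0.3 -8.9  6.2] w 0.0002 ff 4.7 t 15.2 j [ 0.24  0.57  1.83 -0.    0.73  1.75]
(0.5278, 0.2272, 0.056, 0.066) -> [-0.001, -0.027, 0.004] 0.0 rows 0.7
(array([0.53461527, 0.13695376, 0.07347513]), 297, np.float64(2.735826235123933), np.float64(0.12985561044991697), 2, np.float64(0.11567302897489029))
```

View pics/s5.png

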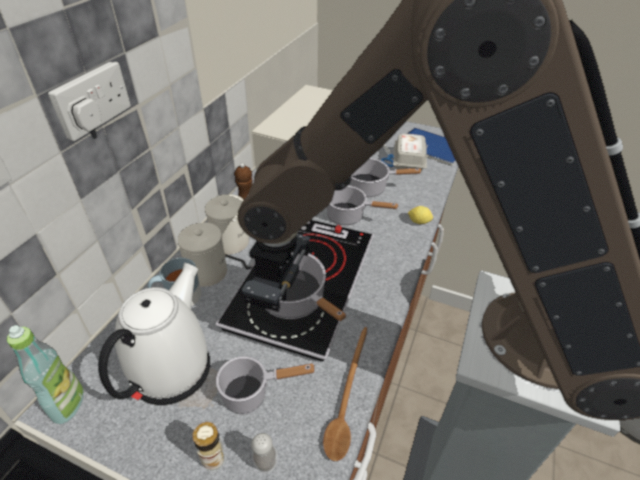

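The pan slides along with the fingers, flat on the glass, and is 35 mm short of the ring.

>>> {"method": "apply_moves", "body": {"steps": [0,0,-0.01,0,0,0,0,-0.018,0,0,0,0,-0.025,0,0,0,0,-0.03,0,0,0,0,-0.033,0,0,0,0,-0.034,0,0,0,0,-0.034,0,0,0,0,-0.024,0,0,0,0,-0.014,0,0,0,0,-0.004,0,0]}}

```text
clock: 16.13
eef_pos: [0.5296, 0.2029, 0.059]
ee_rot: [0.999, 0.033, 0.0, -0.0]
ft_force: [0.9, -0.1, -0.1]
gripper_width: 0.0003
finger_force: 0.0
```

>>> {"method": "apply_moves", "body": {"steps": [0,0,0,-0.04,0,0,0,0,-0.08,0,0,0,0,-0.12,0,0,0,0.1,-0.12,0,0,0,0.2,-0.12,0,0,0,0.25,-0.12,0,0,0,0.25,-0.12,0,0,0,0.25,-0.12,0,0,0,0.25,-0.12,0]}}

```text
clock: 16.88
eef_pos: [0.5455, -0.0487, 0.1787]
ee_rot: [0.999, 0.033, 0.0, 0.0]
ft_force: [1.8, -0.3, -0.1]
gripper_width: 0.0009
finger_force: 0.0
```

Run:
```python
from h import *
go()
im,d,K,T=shot("top"); W=cloud(d,K,T); cv2.imwrite("pics/t6.png",im)
print(pan(im,W,K,T,(.532,.17),.075,.04))
h=cv2.cvtColor(im,cv2.COLOR_BGR2HSV)
v,u=np.nonzero(cv2.inRange(h,(0,0,150),(180,60,255)));R=np.array([ray(a,b,.04,K,T)[:2] for a,b in zip(u,v)])
e=np.hypot(*(R-[.5315,.1715]).T); R=R[abs(e-.083)<.008]; print("ring",circ(R,.083),len(R))
im,d,K,T=shot("side"); W=cloud(d,K,T);print(pan(im,W,K,T,(.532,.17),.075,.04))
h=cv2.cvtColor(im,cv2.COLOR_BGR2HSV);m=cv2.inRange(h,(0,130,80),(6,255,255))|cv2.inRange(h,(172,120,80),(180,255,255))
n,l,st,ce=cv2.connectedComponentsWithStats(m)
for i in range(1,n):
  if st[i,4]>8: print(st[i].tolist(),ray(*ce[i],.061,K,T).round(3),np.nanmedian(W[l==i],0).round(3))
```

```text
at [ 0.5455 -0.0487  0.1787] yaw 0.065 F [ 1.8 -0.3 -0.1] w 0.0009 ff 0.0 t 16.9 j [-0.21  0.39  1.76  0.    0.98  1.3 ]
(array([0.53238795, 0.16988328, 0.07336213]), 463, np.float64(2.6873260056521064), np.float64(0.16564436548295874), 208, np.float64(0.11534128517273379))
ring [0.53360947 0.17648687] 183
(array([0.53127952, 0.17253529, 0.07336902]), 679, np.float64(2.6762350990305173), np.float64(0.1653852962769806), 266, np.float64(0.11516088691140014))
[258, 192, 18, 6, 49] [ 0.748 -0.147  0.061] [ 0.777 -0.195  0.016]
[335, 225, 7, 8, 43] [ 0.511 -0.094  0.061] [ 0.512 -0.096  0.059]
[278, 233, 37, 22, 89] [ 0.6   -0.006  0.061] [ 0.618 -0.028  0.041]
[318, 234, 7, 3, 14] [ 0.542 -0.054  0.061] [ 0.55  -0.075  0.04 ]
[326, 236, 20, 42, 129] [0.472 0.003 0.061] [ 0.469 -0.022  0.041]
[286, 240, 29, 17, 69] [0.583 0.008 0.061] [ 0.597 -0.013  0.041]
[316, 240, 21, 34, 113] [0.493 0.011 0.061] [ 0.492 -0.013  0.04 ]
[307, 253, 10, 8, 36] [0.533 0.027 0.061] [0.542 0.007 0.041]
[131, 391, 12, 8, 59] [0.68  0.481 0.061] [0.688 0.476 0.041]
```

Base pan is centred at about (.532,.171), within a few mm of the ring. Next I'll push the lock slide, whose tab is at (.513,-.099).

>>> {"method": "apply_moves", "body": {"steps": [0,-0.074,0.048,0,0,0,-0.074,0.048,0,0,0,-0.074,0.048,0,0,0,-0.074,0.048,0,0,0,-0.074,0.048,0.04,0,0,-0.074,0.048,0.08,0,0,-0.074,0.048,0.11,0,0,-0.074,0.048,0.126,0,0,-0.074,0.048,0.126,0,0,-0.074,0.048,0.126,0]}}

```text
clock: 17.82
eef_pos: [0.4759, -0.0984, 0.0521]
ee_rot: [0.999, 0.033, -0.0, -0.0]
ft_force: [-0.1, 0.1, -0.3]
gripper_width: 0.0002
finger_force: 0.0
```

>>> {"method": "apply_moves", "body": {"steps": [0,0.006,0,0,0,0,0.012,0,0,0,0,0.018,0,0,0,0,0.024,0,0,0,0,0.03,0,0,0,0,0.036,0,0,0,0,0.042,0,0,0,0,0.048,0,0,0,0,0.048,0,0,0]}}

```text
clock: 18.57
eef_pos: [0.5244, -0.0959, 0.0523]
ee_rot: [0.999, 0.033, 0.0, 0.0]
ft_force: [-0.4, 0.3, 0.1]
gripper_width: 0.0002
finger_force: 0.0
```

Run:
```python
from h import *
go()
im,d,K,T=shot("top"); im2,d2,_,_=shot("side")
a=cv2.resize(im[200:275,330:405],(500,500)); b=cv2.resize(im2[185:265,290:370],(500,500))
cv2.imwrite("pics/x7.png",cv2.resize(np.hstack([a,b]),(800,400)))
```

```text
at [ 0.5244 -0.0959  0.0523] yaw 0.066 F [-0.4  0.3  0.1] w 0.0002 ff 0.0 t 18.6 j [-0.3   0.55  1.92 -0.    0.67  1.2 ]
```

View pics/x7.png

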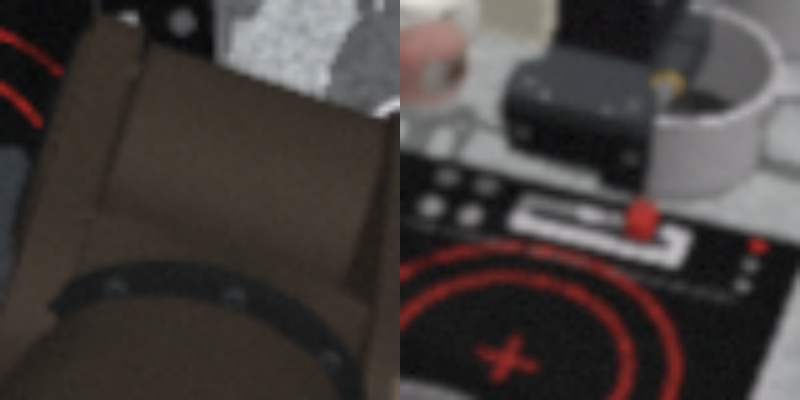

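Run:
```python
from h import *
c=robot.get_calibration("side");K=np.array(c["mtx"]);T=np.linalg.inv(np.array(c["T"]))
for p in((.5244,-.0959,.0523),(.5244,-.0959,.0713),(.5244,-.0959,.13),(.513,-.099,.061),(.512,-.096,.05)):
    q=T[:3,:3]@p+T[:3,3]; u=K@(q/q[2]); print(p,u[:2].round(1),"crop",((u[0]-290)*5,(u[1]-185)*5))
im,d,K,Tt=shot("side"); W=cloud(d,K,Tt); h=cv2.cvtColor(im,cv2.COLOR_BGR2HSV);m=cv2.inRange(h,(0,130,80),(6,255,255))|cv2.inRange(h,(172,120,80),(180,255,255))
m[:,:330]=0;m[:,350:]=0;m[235:]=0;m[:215]=0
print(W[m>0].round(3)[::4]); v,u=np.nonzero(m);print(u.mean(),v.mean(),u.min(),u.max(),v.min(),v.max())
s=W[195:235:3,325:350:4]; print(np.concatenate([s.reshape(-1,3)]).round(3)[::2].tolist())
```

```text
(0.5244, -0.0959, 0.0523) [333.  229.5] crop (np.float64(215.14917501109323), np.float64(222.50096950601431))
(0.5244, -0.0959, 0.0713) [333.3 223.9] crop (np.float64(216.56093363146823), np.float64(194.6765616759187))
(0.5244, -0.0959, 0.13) [334.2 205.9] crop (np.float64(221.12414168962147), np.float64(104.7401092320014))
(0.513, -0.099, 0.061) [337.7 227.4] crop (np.float64(238.55018083873574), np.float64(212.10941832165318))
(0.512, -0.096, 0.05) [337.5 231.4] crop (np.float64(237.31580474633944), np.float64(232.1180397298953))
[[ 0.517 -0.105  0.063]
 [ 0.512 -0.099  0.066]
 [ 0.515 -0.099  0.061]
 [ 0.507 -0.107  0.058]
 [ 0.511 -0.096  0.062]
 [ 0.518 -0.092  0.059]
 [ 0.509 -0.097  0.059]
 [ 0.515 -0.092  0.057]
 [ 0.505 -0.096  0.057]
 [ 0.51  -0.093  0.055]
 [ 0.513 -0.094  0.049]]
337.79545454545456 228.8181818181818 335 341 225 232
[[0.53, -0.045, 0.197], [0.512, -0.047, 0.201], [0.495, -0.055, 0.201], [0.488, -0.094, 0.177], [0.518, -0.039, 0.196], [0.501, -0.045, 0.197], [0.492, -0.076, 0.178], [0.522, -0.024, 0.197], [0.505, -0.031, 0.197], [0.5, -0.073, 0.17], [0.543,
[... 218 characters left out ...]
.008, 0.194], [0.521, -0.174, 0.061], [0.517, -0.014, 0.17], [0.496, -0.011, 0.18], [0.532, -0.176, 0.046], [0.511, -0.18, 0.049], [0.507, -0.015, 0.164], [0.488, -0.017, 0.17], [0.521, -0.178, 0.037], [0.581, -0.184, 0.002], [0.497, -0.014, 0.159], [0.53, -0.174, 0.026], [0.51, -0.182, 0.027], [0.566, -0.176, 0.001], [0.513, -0.091, 0.086], [0.52, -0.178, 0.016], [0.556, -0.118, 0.039], [0.536, -0.125, 0.041], [0.53, -0.176, 0.003], [0.509, -0.185, 0.003], [0.541, -0.109, 0.041], [0.514, -0.095, 0.062], [0.502, -0.125, 0.042], [0.546, -0.095, 0.04], [0.525, -0.098, 0.045], [0.505, -0.105, 0.047], [0.488, -0.119, 0.042], [0.532, -0.087, 0.041], [0.511, -0.092, 0.045], [0.494, -0.104, 0.041]]
```

Run:
```python
from h import *
im,d,K,T=shot("side"); W=cloud(d,K,T)
for r in range(212,238,2):
    print(r,[ (c,*(W[r,c]*1000).round(0).astype(int).tolist(),im[r,c].tolist()) for c in range(326,348,3)])
```

```text
212 [(326, 512, -9, 179, [20, 18, 18]), (329, 505, -9, 181, [15, 14, 18]), (332, 498, -9, 183, [20, 17, 20]), (335, 490, -7, 187, [28, 27, 26]), (338, 484, -8, 189, [33, 33, 31]), (341, 531, -173, 52, [94, 94, 95]), (344, 524, -175, 52, [119, 117, 118]), (347, 516, -177, 54, [124, 121, 124])]
214 [(326, 514, -14, 169, [22, 20, 21]), (329, 507, -14, 171, [20, 19, 18]), (332, 501, -16, 172, [20, 14, 11]), (335, 490, -8, 181, [29, 28, 26]), (338, 484, -10, 182, [23, 21, 22]), (341, 531, -172, 45, [98, 96, 98]), (344, 523, -174, 46, [120, 118, 120]), (347, 516, -179, 45, [128, 124, 127])]
216 [(326, 513, -11, 165, [22, 22, 21]), (329, 506, -12, 167, [18, 16, 15]), (332, 500, -16, 166, [17, 15, 16]), (335, 492, -15, 170, [49, 49, 48]), (338, 486, -16, 171, [37, 35, 35]), (341, 531, -173, 37, [105, 104, 106]), (344, 523, -176, 38, [119, 117, 119]), (347, 515, -178, 39, [129, 126, 129])]
218 [(326, 514, -14, 157, [54, 55, 53]), (329, 507, -14, 159, [34, 32, 31]), (332, 500, -16, 160, [20, 18, 17]), (335, 493, -18, 161, [31, 28, 30]), (338, 485, -15, 166, [32, 31, 31]), (341, 531, -175, 29, 
[... 2223 characters left out ...]
-85, 40, [90, 87, 91]), (329, 532, -88, 41, [131, 129, 132]), (332, 525, -91, 41, [166, 163, 167]), (335, 518, -96, 39, [169, 167, 169]), (338, 510, -95, 42, [134, 131, 137]), (341, 503, -98, 43, [130, 127, 128]), (344, -9223372036854775808, -9223372036854775808, -9223372036854775808, [174, 172, 175]), (347, 490, -109, 39, [113, 111, 112])]
236 [(326, 538, -82, 37, [45, 47, 98]), (329, 529, -80, 41, [28, 30, 50]), (332, 522, -84, 40, [44, 43, 45]), (335, 515, -86, 41, [112, 111, 112]), (338, 507, -89, 42, [150, 147, 150]), (341, 500, -93, 41, [173, 171, 173]), (344, 493, -95, 42, [191, 188, 190]), (347, 486, -100, 40, [61, 59, 60])]<stdin>:4: RuntimeWarning: invalid value encountered in cast
```

The fingertips sit around z≈.078 (points at (.518,-.090,.084)), so the closed tips end higher than the reported TCP and pass over the tab. I'll back off and lower step by step, checking by depth and force.

>>> {"method": "apply_moves", "body": {"steps": [0,-0.02,0,0,0,0,-0.045,0,0,0,0,-0.045,0,0.004,0,0,-0.045,0,0.008,0,0,-0.045,0,0.008,0]}}

```text
clock: 19.18
eef_pos: [0.4787, -0.099, 0.0439]
ee_rot: [0.999, 0.033, 0.0, 0.0]
ft_force: [1.3, 0.3, -0.1]
gripper_width: 0.0002
finger_force: 0.0
```

```bash
cat >> h.py <<'E'
def tip(r=.03):
    o=robot.observe(); p=o["eef_pos"]; 
    for n in("side","top"):
        im,d,K,T=shot(n); W=cloud(d,K,T)
        m=(np.hypot(W[...,0]-p[0],W[...,1]-p[1])<r)&(W[...,2]>p[2]-.015)&(W[...,2]<p[2]+.06)&(im.max(2)<90)
        Q=W[m]; print(n,"tcp",p.round(3),len(Q),Q[np.argsort(Q[:,2])][:12].round(3).tolist() if len(Q) else "")
E
python3 - <<'E'
from h import *
go(); tip()
E
```

```text
at [ 0.4787 -0.099   0.0439] yaw 0.065 F [ 1.3  0.3 -0.1] w 0.0002 ff 0.0 t 19.2 j [-0.34  0.52  2.03 -0.    0.59  1.17]
side tcp [ 0.479 -0.099  0.044] 260 [[0.492, -0.124, 0.036], [0.478, -0.099, 0.037], [0.475, -0.084, 0.037], [0.497, -0.091, 0.037], [0.489, -0.106, 0.038], [0.476, -0.095, 0.038], [0.452, -0.097, 0.038], [0.502, -0.083, 0.038], [0.466, -0.09, 0.038], [0.473, -0.1, 0.038], [0.464, -0.083, 0.038], [0.455, -0.104, 0.038]]
top tcp [ 0.479 -0.099  0.044] 0
```

Run:
```python
from h import *
im,d,K,T=shot("side"); W=cloud(d,K,T); p=robot.observe()["eef_pos"]
m=(np.hypot(W[...,0]-p[0],W[...,1]-p[1])<.035)&(W[...,2]>.045)&(W[...,2]<.12)
v,u=np.nonzero(m); print(u.min(),u.max(),v.min(),v.max())
for r in range(v.min(),v.max()+1): print(r,[(c,*(1000*W[r,c]).round().tolist()) for c in u[v==r]][::3])
```

```text
337 355 225 234
225 [(np.int64(339), 512.0, -106.0, 64.0)]
226 [(np.int64(339), 512.0, -105.0, 62.0)]
227 [(np.int64(338), 513.0, -101.0, 61.0), (np.int64(341), 508.0, -109.0, 56.0), (np.int64(349), 481.0, -92.0, 79.0)]
228 [(np.int64(337), 514.0, -96.0, 62.0), (np.int64(340), 507.0, -100.0, 60.0), (np.int64(348), 484.0, -95.0, 72.0), (np.int64(351), 476.0, -93.0, 77.0), (np.int64(354), 467.0, -91.0, 82.0)]
229 [(np.int64(337), 513.0, -93.0, 61.0), (np.int64(340), 506.0, -97.0, 59.0), (np.int64(348), 483.0, -92.0, 72.0), (np.int64(351), 475.0, -93.0, 73.0), (np.int64(354), 468.0, -95.0, 75.0)]
230 [(np.int64(337), 512.0, -92.0, 58.0), (np.int64(340), 505.0, -96.0, 57.0), (np.int64(351), 476.0, -94.0, 69.0), (np.int64(354), 468.0, -95.0, 71.0)]
231 [(np.int64(337), 513.0, -95.0, 52.0), (np.int64(340), 507.0, -101.0, 49.0)]
232 [(np.int64(337), 512.0, -94.0, 50.0), (np.int64(340), 506.0, -98.0, 49.0)]
233 [(np.int64(338), 509.0, -92.0, 49.0), (np.int64(341), 503.0, -98.0, 46.0)]
234 [(np.int64(339), 506.0, -93.0, 46.0)]
```

>>> {"method": "apply_moves", "body": {"steps": [0,0,0,0.003,0,0,0,0,0.006,0,0,0,0,0.006,0,0,0,0,0.006,0]}}

```text
clock: 19.67
eef_pos: [0.4783, -0.0987, 0.038]
ee_rot: [0.999, 0.033, -0.0, -0.0]
ft_force: [0.2, 1.5, 0.3]
gripper_width: 0.0005
finger_force: 0.0
```

>>> {"method": "apply_moves", "body": {"steps": [0,0,0,0.005,0,0,0,0,0.01,0,0,0.01,0,0.01,0,0,0.02,0,0.01,0,0,0.03,0,0.01,0,0,0.035,0,0.01,0,0,0.04,0,0.01,0,0,0.045,0,0.01,0,0,0.045,0,0.01,0]}}

```text
clock: 20.42
eef_pos: [0.5236, -0.0957, 0.0281]
ee_rot: [0.999, 0.033, -0.0, -0.0]
ft_force: [-3.1, -2.8, -0.7]
gripper_width: 0.0004
finger_force: 2.2
```

>>> {"method": "apply_moves", "body": {"steps": [0,0.005,0,0,0,0,0.01,0,0,0,0,0.013,0,0,0,0,0.015,0,0,0,0,0.017,0,0,0,0,0.018,0,0,0,0,0.018,0,0,0]}}

```text
clock: 21.0
eef_pos: [0.5361, -0.0946, 0.028]
ee_rot: [0.999, 0.033, -0.005, -0.001]
ft_force: [-25.4, -9.5, 11.7]
gripper_width: 0.0005
finger_force: 13.1
```

Hard stop reached at .536 (25 N). Backing off and checking that the slide returned.

>>> {"method": "apply_moves", "body": {"steps": [0,-0.01,0,0,0,0,-0.03,0,0,0,0,-0.05,0,0,0,0,-0.065,0,0,0,0,-0.065,0,0,0,0.3,-0.065,0,-0.04,0,0.5,-0.065,0,-0.08,0,0.6,-0.065,0,-0.12,0,0.6,-0.065,0,-0.16,0,0.6,-0.065,0,-0.18,0]}}

```text
clock: 21.83
eef_pos: [0.4786, -0.0993, 0.2135]
ee_rot: [0.999, 0.033, 0.004, 0.001]
ft_force: [0.3, 0.0, 0.1]
gripper_width: 0.0283
finger_force: 0.0
```

Run:
```python
from h import *
im,d,K,T=shot("side"); W=cloud(d,K,T); h=cv2.cvtColor(im,cv2.COLOR_BGR2HSV);m=cv2.inRange(h,(0,130,80),(6,255,255))|cv2.inRange(h,(172,120,80),(180,255,255))
n,l,st,ce=cv2.connectedComponentsWithStats(m)
for i in range(1,n):
  q=np.nanmedian(W[l==i],0)
  if st[i,4]>8 and abs(q[1]+.1)<.03: print(st[i].tolist(),ce[i],q.round(3))
for n in("side","top"):
  im,d,K,T=shot(n); W=cloud(d,K,T); cv2.imwrite(f"pics/{n}8.png",im)
  for nm,xy,r,z in(("large",(.528,-.383),.065,0),("medium",(.538,-.227),.055,0),("small",(.524,.374),.045,0),("base",(.532,.17),.075,.04)):
    try: print(n,nm,*pan(im,W,K,T,xy,r,z))
    except Exception as e: print(n,nm,"fail",e)
go()
```

```text
[335, 225, 7, 8, 43] [337.81395349 228.90697674] [ 0.512 -0.096  0.059]
side large [ 0.52657262 -0.38147065  0.0635655 ] 244 -2.9650501558908267 0.1539128126263684 95 0.0761160580691389
side medium [ 0.53679183 -0.22567475  0.05339622] 311 3.0795992296159325 0.1439907025068802 103 0.07750333056043734
side small [0.52279266 0.37634898 0.04357009] 523 -2.8949214287440936 0.143979241465969 348 0.07937154542122182
side base [0.53131903 0.17252927 0.07337166] 688 2.6762994921297154 0.1657713102754747 264 0.11531168475904119
top large [ 0.52777173 -0.38257709  0.06350702] 407 -2.733460610793073 0.15380046430937383 248 0.07617634231151249
top medium [ 0.53814419 -0.22694044  0.0534999 ] 164 nan 0 0 0.08628029637509149
top small [0.5238197  0.37380672 0.04373748] 274 2.885993371505312 0.14488525149012393 289 0.0813067445752913
top base [0.53237267 0.1698854  0.07335703] 474 2.6873574300784084 0.16549853525627833 208 0.11550858793827445
at [ 0.4779 -0.0991  0.2102] yaw 0.066 F [ 0.2  0.1 -0.3] w 0.0403 ff 0.0 t 22.0 j [-0.34  0.27  1.86  0.    1.    1.16]h.py:27: RuntimeWarning: Mean of empty slice.
  a=q.mean(0);
  ret = um.true_divide(
```

The slide has sprung back to (.512,-.096). Before grasping a handle I'll check the real fingertip height at this opening.

Run:
```python
from h import *
p=robot.observe()["eef_pos"]; go((.4316,-.40,.13,.187),(.4316,-.40,.046,.187))
im,d,K,T=shot("side"); W=cloud(d,K,T)
m=(np.hypot(W[...,0]-p[0],W[...,1]-p[1])<.045)&(W[...,2]>p[2]-.02)&(W[...,2]<p[2]+.06)
Q=W[m]; Q=Q[np.argsort(Q[:,2])]; print(len(Q),Q[:400:12].round(3).tolist())
```

```text
at [ 0.4779 -0.0991  0.2102] yaw 0.066 F [ 0.2  0.1 -0.3] w 0.0403 ff 0.0 t 22.0 j [-0.34  0.27  1.86  0.    1.    1.16]
(0.4316, -0.4, 0.13, 0.187) -> [-0.066, 0.297, 0.08] -0.039 rows 7.6
(0.4316, -0.4, 0.046, 0.187) -> [-0.067, 0.297, 0.164] -0.039 rows 8.3
138 [[0.466, -0.077, 0.234], [0.464, -0.078, 0.237], [0.474, -0.072, 0.24], [0.473, -0.074, 0.242], [0.474, -0.071, 0.247], [0.47, -0.072, 0.25], [0.466, -0.072, 0.253], [0.466, -0.071, 0.257], [0.48, -0.07, 0.259], [0.48, -0.069, 0.262], [0.473, -0.07, 0.266], [0.478, -0.069, 0.268]]
```

The tips are consistently ~24 mm above the reported TCP, so I'll aim 24 mm lower from here on. Next is large: grasp the handle at (.4316,-.400), handle centre z .067, so TCP z ≈ .024.

>>> {"method": "apply_moves", "body": {"steps": [0.5,-0.067,0.297,0,-0.039,0.5,-0.067,0.297,0,-0.039,0.5,-0.067,0.297,0,-0.039,0.5,-0.067,0.297,0,-0.039,0.5,-0.067,0.297,0,-0.039,0.5,-0.067,0.297,0,-0.039,0.5,-0.067,0.297,0,-0.039,0.5,-0.067,0.297,0,-0.039,0.5,-0.067,0.297,0.04,-0.039,0.5,-0.067,0.297,0.08,-0.039], "force": 60}}

```text
clock: 22.87
eef_pos: [0.4291, -0.4012, 0.1271]
ee_rot: [0.996, 0.093, 0.001, 0.001]
ft_force: [0.6, -0.6, -0.6]
gripper_width: 0.0477
finger_force: 0.0
```

Run:
```python
from h import *
im,d,K,T=shot("top"); W=cloud(d,K,T)
print(*pan(im,W,K,T,(.528,-.383),.065,0))
n,l,st,ce=cv2.connectedComponentsWithStats(wood(im))
for i in range(1,n):
    P=W[l==i]; P=P[~np.isnan(P[:,0])]; 
    if len(P)>60: print(st[i].tolist(),np.median(P,0).round(3))
go((.4316,-.40,.024,.187))
cv2.imwrite("pics/t9.png",cv2.resize(im[200:330,380:540],None,fx=4,fy=4))
```

```text
[ 0.52781041 -0.38255609  0.06351988] 403 -0.6763052286249684 0.13063180381671402 58 0.07275571674882308
[224, 127, 25, 24, 484] [0.783 0.218 0.055]
[0, 142, 53, 142, 2535] [0.618 0.75  0.033]
[612, 156, 20, 24, 105] [ 0.751 -0.792  0.016]
[0, 198, 14, 17, 140] [0.612 0.817 0.022]
[100, 236, 17, 16, 117] [0.508 0.502 0.105]
[177, 263, 16, 28, 188] [0.438 0.328 0.077]
[408, 270, 7, 30, 191] [ 0.431 -0.222  0.077]
[212, 272, 21, 30, 220] [0.419 0.227 0.117]
[153, 306, 115, 22, 827] [0.338 0.36  0.011]
at [ 0.4265 -0.3974  0.1187] yaw 0.187 F [-1.8  2.4 -7.4] w 0.0471 ff 0.0 t 22.9 j [-0.86  0.52  1.73  0.    0.9   0.52]
(0.4316, -0.4, 0.024, 0.187) -> [0.005, 0.004, 0.095] 0.0 rows 2.3
```

View pics/t9.png

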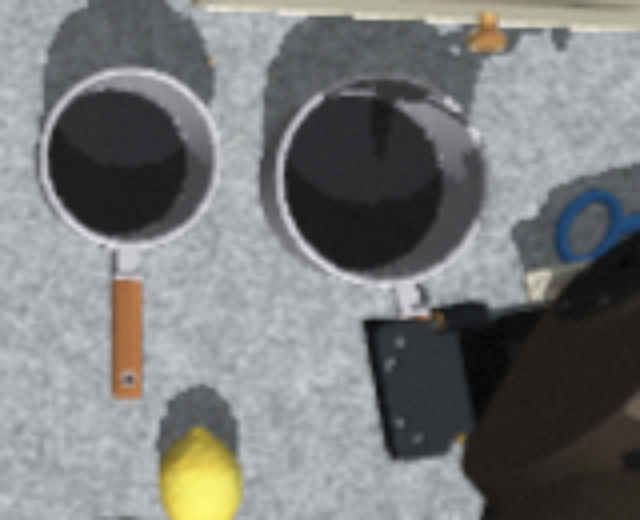

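The crop shows large's pan at (380,180) with its neck at (412,297). The gripper box covers the wooden grip and is lined up with it. Descending.

>>> {"method": "apply_moves", "body": {"steps": [0.5,0,0,0.03,0,0.5,0,0,0.06,0,0.5,0,0,0.085,0,0.5,0,0,0.1,0,0.5,0,0,0.1,0,0.5,0,0,0.1,0]}}

```text
clock: 23.42
eef_pos: [0.4291, -0.3991, 0.028]
ee_rot: [0.996, 0.094, -0.001, -0.001]
ft_force: [-0.1, 0.6, 0.2]
gripper_width: 0.0476
finger_force: 0.0
```

>>> {"method": "apply_moves", "body": {"steps": [0,0.003,0,0.003,0,0,0.003,0,0.003,0,0,0.003,0,0.003,0,0,0.003,0,0.003,0,0,0.003,0,0.003,0,0,0.003,0,0.003,0,0,0.003,0,0.003,0,0,0.003,0,0.003,0]}}

```text
clock: 24.08
eef_pos: [0.4321, -0.3995, 0.0259]
ee_rot: [0.996, 0.094, 0.0, 0.001]
ft_force: [-0.3, -1.3, 5.8]
gripper_width: 0.018
finger_force: 59.9
```

>>> {"method": "apply_moves", "body": {"steps": [0,0,0,-0.005,0,0,0,0,-0.01,0,0,0,0,-0.02,0,0,0,0,-0.03,0,0,0,0,-0.04,0,0,0,0,-0.04,0]}}

```text
clock: 24.58
eef_pos: [0.4327, -0.3999, 0.0678]
ee_rot: [0.996, 0.094, 0.001, 0.001]
ft_force: [0.4, -0.5, -3.7]
gripper_width: 0.0178
finger_force: 59.9
```

```bash
cat >> h.py <<'E'
def rimtilt(n,xy,r,zlo,zhi):
    "plane through rim points (silvery) near circle: tilt; centre"
    im,d,K,T=shot(n); W=cloud(d,K,T); D=np.hypot(W[...,0]-xy[0],W[...,1]-xy[1])
    m=(D<r+.012)&(D>r-.012)&(W[...,2]>zlo)&(W[...,2]<zhi)&(im.min(2)>70); Q=W[m]
    # keep the highest points in each bearing
    a=np.floor(np.degrees(np.arctan2(Q[:,1]-xy[1],Q[:,0]-xy[0]))/10); Z=np.array([np.median(np.sort(Q[a==k],0)[-3:],0)if 0 else Q[a==k][np.argsort(Q[a==k][:,2])[-3:]].mean(0) for k in np.unique(a)])
    c=circ(Z[:,:2]); A=np.c_[Z[:,:2]-c[:2],np.ones(len(Z))]; s=np.linalg.lstsq(A,Z[:,2],rcond=None)[0]
    print(n,"c",c.round(4),"z %.3f slope"%s[2],s[:2].round(3),len(Z)); return im
E
python3 - <<'E'
from h import *
go()
rimtilt("top",(.53,-.382),.065,.06,.14); im=rimtilt("side",(.53,-.382),.065,.06,.14)
E
```

```text
at [ 0.4327 -0.3999  0.0678] yaw 0.188 F [ 0.4 -0.5 -3.7] w 0.0178 ff 59.9 t 24.6 j [-0.86  0.59  1.77 -0.    0.78  0.52]
top c [ 0.5278 -0.3814  0.064 ] z 0.106 slope [-0.016 -0.001] 36
side c [ 0.5261 -0.3797  0.0638] z 0.103 slope [-0.017 -0.004] 36
```

Large is lifted level (rim slope ≈ .016, 60 N grip). Carrying it over the base pan.

Run:
```python
from h import *
go((.4327,-.3999,.165,.188),(.4412,.1385,.165,.33),(.4412,.1385,.076,.33))
```

```text
at [ 0.4321 -0.3992  0.066 ] yaw 0.188 F [-0.4 -0.3 -2.6] w 0.0172 ff 59.9 t 24.7 j [-0.86  0.59  1.77 -0.    0.78  0.52]
(0.4327, -0.3999, 0.165, 0.188) -> [0.001, 0.001, -0.099] 0.0 rows 2.4
(0.4412, 0.1385, 0.165, 0.33) -> [0.11, -0.526, -0.1] -0.045 rows 13.1
(0.4412, 0.1385, 0.076, 0.33) -> [0.11, -0.527, -0.011] -0.045 rows 12.9
```

>>> {"method": "apply_moves", "body": {"steps": [0,0,0,-0.03,0,0,0,0,-0.06,0,0,0,0,-0.09,0,0,0.006,-0.026,-0.1,-0.002,0,0.011,-0.053,-0.1,-0.004,0,0.017,-0.08,-0.1,-0.007,0,0.022,-0.106,-0.1,-0.009,0,0.028,-0.132,-0.1,-0.011,0,0.033,-0.158,-0.1,-0.013,0,0.039,-0.184,-0.1,-0.016]}}

```text
clock: 25.52
eef_pos: [0.4353, -0.2097, 0.1649]
ee_rot: [0.993, 0.119, -0.0, -0.0]
ft_force: [0.2, -0.1, -3.6]
gripper_width: 0.017
finger_force: 60.0
```

Run:
```python
from h import *
go((.4412,.1385,.165,.33))
```

```text
at [ 0.4353 -0.2097  0.1649] yaw 0.239 F [ 0.2 -0.1 -3.6] w 0.0170 ff 60.0 t 25.5 j [-0.59  0.32  1.93 -0.    0.89  0.75]
(0.4412, 0.1385, 0.165, 0.33) -> [0.088, -0.337, 0.0] -0.029 rows 8.4
```

>>> {"method": "apply_moves", "body": {"steps": [0,0.009,-0.034,0,-0.003,0,0.018,-0.067,0,-0.006,0,0.026,-0.101,0,-0.009,0,0.035,-0.135,0,-0.012,0,0.044,-0.169,0,-0.015,0,0.053,-0.202,0,-0.018,0,0.062,-0.236,0,-0.021,0,0.07,-0.27,0,-0.024,0,0.08,-0.305,0,-0.027,0,0.088,-0.337,0,-0.029]}}

```text
clock: 26.35
eef_pos: [0.4411, 0.1392, 0.165]
ee_rot: [0.986, 0.164, -0.0, -0.0]
ft_force: [0.2, -0.0, -3.5]
gripper_width: 0.0176
finger_force: 60.0
```

>>> {"method": "apply_moves", "body": {"steps": [0,0,0,0,0,0,0,0,0,0]}}

```text
clock: 26.52
eef_pos: [0.441, 0.1386, 0.1648]
ee_rot: [0.986, 0.166, -0.001, 0.0]
ft_force: [-0.4, -0.2, -3.5]
gripper_width: 0.0174
finger_force: 60.0
```

Run:
```python
from h import *
go((.4412,.1385,.165,.33))
rimtilt("top",(.532,.171),.065,.18,.24); im=rimtilt("side",(.532,.171),.065,.18,.24)
cv2.imwrite("pics/s10.png",im[130:400,180:500])
```

```text
at [0.441  0.1386 0.1648] yaw 0.333 F [-0.4 -0.2 -3.5] w 0.0174 ff 60.0 t 26.5 j [ 0.16  0.3   1.97 -0.    0.87  1.4 ]
(0.4412, 0.1385, 0.165, 0.33) -> [0.0, 0.0, -0.0] 0.001 rows 0.0
top c [0.5323 0.1699 0.0639] z 0.201 slope [-0.022 -0.008] 27
side c [0.5316 0.1707 0.0639] z 0.200 slope [-0.022 -0.007] 32
```

View pics/s10.png

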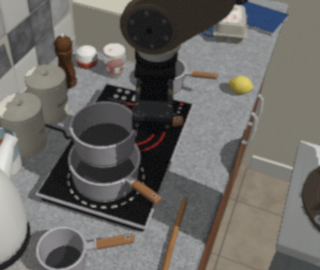

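Large is held level and centred above the base pan: both at about (.532,.170). Lowering.

>>> {"method": "apply_moves", "body": {"steps": [0,0,0,0.03,0,0,0,0,0.055,0,0,0,0,0.07,0,0,0,0,0.08,0,0,0,0,0.086,0,0,0,0,0.088,0,0,0,0,0.088,0,0,0,0,0.09,0,0,0,0,0.09,0]}}

```text
clock: 27.37
eef_pos: [0.4421, 0.137, 0.0758]
ee_rot: [0.986, 0.164, 0.001, 0.0]
ft_force: [-0.0, -1.0, -1.4]
gripper_width: 0.0177
finger_force: 60.0
```

>>> {"method": "apply_moves", "body": {"steps": [0,0,0,0.001,0,0.4,0,0,0.001,0,0.4,0,0,0.001,0,0.4,0,0,0.001,0,0.4,0,0,0.001,0,0.4,0,0,-0.03,0,0.4,0,0,-0.06,0,0.4,0,0,-0.1,0,0.4,0,0,-0.1,0,0.4,0,0.1,-0.1,0]}}

```text
clock: 28.2
eef_pos: [0.4549, 0.1014, 0.1775]
ee_rot: [0.986, 0.167, 0.002, -0.0]
ft_force: [1.7, 0.9, -0.9]
gripper_width: 0.0382
finger_force: 0.0
```

```bash
cat >> h.py <<'E'
def handle(n,c,rl,rh,zlo,zhi):
    "bearing of wood about c, from ring sector radii"
    im,d,K,T=shot(n); W=cloud(d,K,T); D=np.hypot(W[...,0]-c[0],W[...,1]-c[1])
    m=(wood(im)>0)&(D>rl)&(D<rh)&(W[...,2]>zlo)&(W[...,2]<zhi); Q=W[m]; 
    if len(Q)<5: print(n,"none"); return
    q=Q[:,:2].mean(0)-c[:2]; a=np.arctan2(Q[:,1]-c[1],Q[:,0]-c[0])%(2*np.pi); print(n,"handle %.3f"%np.arctan2(q[1],q[0]),"spread",np.percentile(a,[3,50,97]).round(2),len(Q),"z",np.percentile(Q[:,2],[5,95]).round(3))
E
python3 - <<'E'
from h import *
for n in("top","side"):
    rimtilt(n,(.532,.171),.075,.09,.108);rimtilt(n,(.532,.171),.065,.104,.125)
    rimtilt(n,(.538,-.227),.055,.05,.07)
    rimtilt(n,(.524,.374),.045,.05,.07)
    handle(n,np.array([.5375,-.2265]),.075,.145,.06,.1);handle(n,np.array([.5235,.3745]),.065,.135,.06,.1)
go()
E
```

```text
top c [0.5344 0.1714 0.0711] z 0.105 slope [-0.003 -0.009] 22
top c [0.5337 0.1675 0.0637] z 0.112 slope [ 0.004 -0.002] 22
top c [ 0.5378 -0.2271  0.0542] z 0.064 slope [-0.01  0.  ] 36
top c [0.5238 0.3741 0.0442] z 0.064 slope [-0.015 -0.014] 36
top handle 3.098 spread [3.03 3.1  3.18] 190 z [0.069 0.085]
top handle -2.647 spread [3.54 3.64 3.73] 187 z [0.07  0.085]
side c [0.5311 0.176  0.0714] z 0.105 slope [ 0.005 -0.007] 36
side c [0.5315 0.17   0.0642] z 0.112 slope [-0.007 -0.001] 36
side c [ 0.5349 -0.2258  0.0529] z 0.061 slope [-0.067 -0.01 ] 14
side c [0.5226 0.3765 0.0441] z 0.064 slope [-0.015 -0.001] 36
side handle 3.069 spread [3.   3.06 3.14] 103 z [0.07  0.084]
side handle -2.691 spread [3.51 3.59 3.69] 294 z [0.071 0.085]
at [0.455  0.0982 0.1752] yaw 0.331 F [-0.9  0.3 -0. ] w 0.0380 ff 0.0 t 28.8 j [ 0.07  0.29  1.95 -0.    0.9   1.31]
```

Large is seated level (rim z .112, slope < .01). Next is medium: grip point (.450,-.222), yaw -.05.

Run:
```python
from h import *
go((.45,-.222,.13,-.05),(.45,-.222,.026,-.05))
```

```text
at [0.455  0.0982 0.1752] yaw 0.331 F [-0.9  0.3 -0. ] w 0.0380 ff 0.0 t 28.8 j [ 0.07  0.29  1.95 -0.    0.9   1.31]
(0.45, -0.222, 0.13, -0.05) -> [-0.109, 0.301, 0.045] 0.121 rows 7.8
(0.45, -0.222, 0.026, -0.05) -> [-0.109, 0.301, 0.149] 0.121 rows 8.5
```

>>> {"method": "apply_moves", "body": {"steps": [0.5,-0.109,0.301,0,0.121,0.5,-0.109,0.301,0,0.121,0.5,-0.109,0.301,0,0.121,0.5,-0.109,0.301,0,0.121,0.5,-0.109,0.301,0,0.121,0.5,-0.109,0.301,0,0.121,0.5,-0.109,0.301,0,0.121,0.5,-0.109,0.301,0.03,0.121,0.5,-0.109,0.301,0.045,0.121,0.5,-0.109,0.301,0.045,0.121]}}

```text
clock: 29.63
eef_pos: [0.448, -0.2228, 0.1276]
ee_rot: [1.0, -0.026, -0.002, -0.001]
ft_force: [-0.5, 0.2, -0.2]
gripper_width: 0.0478
finger_force: 0.0
```

Run:
```python
from h import *
rimtilt("top",(.538,-.227),.055,.05,.07); rimtilt("side",(.538,-.227),.055,.05,.07)
go((.45,-.222,.026,-.05))
```

```text
top c [ 0.5388 -0.2267  0.0535] z 0.063 slope [0.041 0.024] 29
side c [ 0.5366 -0.2253  0.0541] z 0.064 slope [-0.008  0.001] 36
at [ 0.4494 -0.2219  0.1303] yaw -0.050 F [-0.5  0.1 -0.7] w 0.0472 ff 0.0 t 29.7 j [-0.59  0.4   1.93  0.    0.82  1.03]
(0.45, -0.222, 0.026, -0.05) -> [0.001, 0.0, 0.104] -0.0 rows 2.5
```

>>> {"method": "apply_moves", "body": {"steps": [0.5,0,0,0.03,0,0.5,0,0,0.06,0,0.5,0,0,0.09,0,0.5,0,0,0.104,0,0.5,0,0,0.104,0,0,0,0,0.104,0,0,0,0,0.104,0,0,0,0,0.104,0,0,0,0,0.104,0,0,0,0,0.104,0]}}

```text
clock: 30.57
eef_pos: [0.4499, -0.2225, 0.0273]
ee_rot: [1.0, -0.025, 0.001, 0.001]
ft_force: [-0.9, 0.2, 1.5]
gripper_width: 0.0195
finger_force: 0.3
```

>>> {"method": "apply_moves", "body": {"steps": [0,0,0,0,0,0,0,0,0,0,0,0,0,-0.01,0,0,0,0,-0.02,0,0,0,0,-0.03,0,0,0,0,-0.04,0,0,0,0,-0.04,0,0,0,0,-0.04,0]}}

```text
clock: 31.23
eef_pos: [0.4497, -0.2225, 0.0671]
ee_rot: [1.0, -0.025, 0.001, 0.0]
ft_force: [-0.3, -0.2, -2.6]
gripper_width: 0.0176
finger_force: 60.0
```

Run:
```python
from h import *
go()
rimtilt("top",(.538,-.227),.055,.085,.13); rimtilt("side",(.538,-.227),.055,.085,.13)
```

```text
at [ 0.4497 -0.2225  0.0671] yaw -0.050 F [-0.3 -0.2 -2.6] w 0.0176 ff 60.0 t 31.2 j [-0.59  0.49  1.99 -0.    0.66  1.03]
top c [ 0.5381 -0.2268  0.0538] z 0.103 slope [0.012 0.009] 28
side c [ 0.5362 -0.2245  0.054 ] z 0.101 slope [0.012 0.016] 30
```

Run:
```python
from h import *
go((.4497,-.2225,.17,-.05),(.494,.091,.17,1.10))
```

```text
at [ 0.4493 -0.2222  0.0662] yaw -0.050 F [-0.5  0.9 -3.4] w 0.0176 ff 60.0 t 31.3 j [-0.59  0.49  1.99 -0.    0.66  1.03]
(0.4497, -0.2225, 0.17, -0.05) -> [0.0, 0.0, -0.104] -0.0 rows 2.5
(0.494, 0.091, 0.17, 1.1) -> [0.029, -0.315, -0.104] -0.366 rows 9.2
```

>>> {"method": "apply_moves", "body": {"steps": [0,0,0,-0.03,0,0,0,0,-0.06,0,0,0,0,-0.09,0,0,0.002,-0.02,-0.104,-0.02,0,0.004,-0.042,-0.104,-0.045,0,0.006,-0.064,-0.104,-0.07,0,0.008,-0.086,-0.104,-0.095,0,0.01,-0.108,-0.104,-0.12,0,0.012,-0.13,-0.104,-0.145,0,0.014,-0.152,-0.104,-0.17,0,0.016,-0.174,-0.104,-0.195]}}

```text
invalid input
```

Run:
```python
from h import *
go((.494,.091,.17,1.10))
```

```text
at [ 0.4493 -0.2222  0.0662] yaw -0.050 F [-0.5  0.9 -3.4] w 0.0176 ff 60.0 t 31.3 j [-0.59  0.49  1.99 -0.    0.66  1.03]
(0.494, 0.091, 0.17, 1.1) -> [0.029, -0.315, -0.104] -0.366 rows 9.2
```

11 rows; dropping the last.

>>> {"method": "apply_moves", "body": {"steps": [0,0,0,-0.03,0,0,0,0,-0.06,0,0,0,0,-0.09,0,0,0.002,-0.02,-0.104,-0.02,0,0.004,-0.042,-0.104,-0.045,0,0.006,-0.064,-0.104,-0.07,0,0.008,-0.086,-0.104,-0.095,0,0.01,-0.108,-0.104,-0.12,0,0.012,-0.13,-0.104,-0.145,0,0.014,-0.152,-0.104,-0.17]}}

```text
clock: 32.17
eef_pos: [0.4709, -0.0701, 0.1697]
ee_rot: [0.97, 0.241, -0.0, -0.0]
ft_force: [0.6, -0.6, -3.4]
gripper_width: 0.0176
finger_force: 60.0
```

Run:
```python
from h import *
go((.494,.091,.17,1.10))
```

```text
at [ 0.4709 -0.0701  0.1697] yaw 0.487 F [ 0.6 -0.6 -3.4] w 0.0176 ff 60.0 t 32.2 j [-0.29  0.31  1.94 -0.    0.9   0.8 ]
(0.494, 0.091, 0.17, 1.1) -> [0.096, -0.132, -0.0] -0.195 rows 4.9
```

>>> {"method": "apply_moves", "body": {"steps": [0,0.012,-0.017,0,-0.025,0,0.025,-0.034,0,-0.05,0,0.037,-0.051,0,-0.075,0,0.05,-0.068,0,-0.1,0,0.062,-0.085,0,-0.125,0,0.074,-0.102,0,-0.15,0,0.086,-0.118,0,-0.175,0,0.096,-0.132,0,-0.195,0,0.096,-0.132,0,-0.195,0,0.096,-0.132,0,-0.195]}}

```text
clock: 33.0
eef_pos: [0.4944, 0.0908, 0.1696]
ee_rot: [0.853, 0.521, -0.001, -0.0]
ft_force: [0.1, 0.4, -2.4]
gripper_width: 0.0172
finger_force: 60.0
```

Run:
```python
from h import *
go((.494,.091,.17,1.10))
rimtilt("top",(.5325,.17),.055,.19,.225); rimtilt("side",(.5325,.17),.055,.19,.225)
rimtilt("side",(.532,.171),.065,.104,.125)
```

```text
at [0.4944 0.0908 0.1696] yaw 1.097 F [ 0.1  0.4 -2.4] w 0.0172 ff 60.0 t 33.0 j [ 0.05  0.34  1.88 -0.    0.92  0.52]
(0.494, 0.091, 0.17, 1.1) -> [0.0, -0.0, -0.0] -0.001 rows 0.0
top c [0.5354 0.1695 0.053 ] z 0.206 slope [-0.027 -0.013] 12
side c [0.5329 0.1709 0.0542] z 0.206 slope [-0.01  -0.015] 36
side c [0.5321 0.1696 0.0643] z 0.112 slope [-0.006 -0.003] 26
```

>>> {"method": "apply_moves", "body": {"steps": [0,0,0,0.03,0,0,0,0,0.055,0,0,0,0,0.07,0,0,0,0,0.078,0,0,0,0,0.083,0,0,0,0,0.085,0,0,0,0,0.086,0,0,0,0,0.086,0]}}

```text
clock: 33.82
eef_pos: [0.4951, 0.0902, 0.0849]
ee_rot: [0.854, 0.521, 0.0, 0.0]
ft_force: [-0.5, 0.2, -3.6]
gripper_width: 0.0175
finger_force: 60.0
```

>>> {"method": "apply_moves", "body": {"steps": [0,0,0,0.001,0,0,0,0,0.002,0,0,0,0,0.003,0,0,0,0,0.003,0]}}

```text
clock: 34.15
eef_pos: [0.4951, 0.0899, 0.0829]
ee_rot: [0.853, 0.521, 0.001, 0.001]
ft_force: [-5.8, -4.7, 17.1]
gripper_width: 0.0171
finger_force: 60.0
```

>>> {"method": "apply_moves", "body": {"steps": [0,0,0,-0.002,0,0.4,0,0,-0.002,0,0.4,0,0,-0.002,0,0.4,0,0,-0.002,0,0.4,0,0,-0.002,0,0.4,0,0,-0.03,0,0.4,0,0,-0.06,0,0.4,0,0,-0.1,0,0.4,0,0,-0.12,0,0.4,-0.04,0,-0.15,0]}}

```text
clock: 34.98
eef_pos: [0.481, 0.0627, 0.2275]
ee_rot: [0.853, 0.522, 0.001, 0.0]
ft_force: [0.2, -0.8, -0.7]
gripper_width: 0.0382
finger_force: 0.0
```

Run:
```python
from h import *
for n in("top","side"):
    im=rimtilt(n,(.532,.171),.055,.112,.13);rimtilt(n,(.532,.171),.065,.104,.116)
    im=rimtilt(n,(.524,.374),.045,.05,.07)
    handle(n,np.array([.5235,.3745]),.065,.135,.06,.1)
cv2.imwrite("pics/s11.png",im[130:440,150:480])
go((.55,.25,.25,.45))
```

```text
top c [0.5259 0.1704 0.0613] z 0.114 slope [ 0.115 -0.024] 16
top c [0.5291 0.1667 0.0647] z 0.111 slope [0.043 0.003] 20
top c [0.524  0.3741 0.0438] z 0.064 slope [-0.012 -0.   ] 36
top handle -2.649 spread [3.54 3.64 3.72] 185 z [0.07  0.084]
side c [0.5333 0.1702 0.0544] z 0.120 slope [-0.006 -0.005] 36
side c [0.5306 0.1714 0.0619] z 0.113 slope [-0.001 -0.002] 36
side c [0.5228 0.3763 0.0442] z 0.064 slope [-0.006  0.001] 36
side handle -2.690 spread [3.51 3.58 3.68] 298 z [0.071 0.084]
at [0.4794 0.0611 0.2253] yaw 1.097 F [0.2 0.4 0.3] w 0.0379 ff 0.0 t 35.4 j [-0.01  0.25  1.85 -0.    1.05  0.46]
(0.55, 0.25, 0.25, 0.45) -> [0.2, -0.023, -0.025] 0.206 rows 5.2
```

View pics/s11.png

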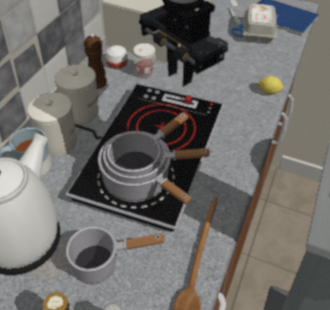

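Medium is seated level (rim z .120), with three handles fanned out in the crop. Next is small: grip at (.455,.340), yaw .477.

Run:
```python
from h import *
go((.455,.340,.225,.477),(.455,.340,.026,.477))
```

```text
at [0.4794 0.0611 0.2253] yaw 1.097 F [0.2 0.4 0.3] w 0.0379 ff 0.0 t 35.4 j [-0.01  0.25  1.85 -0.    1.05  0.46]
(0.455, 0.34, 0.225, 0.477) -> [0.237, -0.149, 0.0] 0.197 rows 6.7
(0.455, 0.34, 0.026, 0.477) -> [0.237, -0.149, 0.199] 0.197 rows 8.2
```

>>> {"method": "apply_moves", "body": {"steps": [0.5,0.237,-0.149,0,0.197,0.5,0.237,-0.149,0,0.197,0.5,0.237,-0.149,0,0.197,0.5,0.237,-0.149,0,0.197,0.5,0.237,-0.149,0,0.197,0.5,0.237,-0.149,0,0.197,0.5,0.237,-0.149,0,0.197,0.5,0.237,-0.149,0.03,0.197,0.5,0.237,-0.149,0.07,0.197,0.5,0.237,-0.149,0.095,0.197]}}

```text
clock: 36.22
eef_pos: [0.4534, 0.3406, 0.1274]
ee_rot: [0.971, 0.238, -0.002, 0.001]
ft_force: [1.2, 0.2, 0.1]
gripper_width: 0.0475
finger_force: 0.0
```

Run:
```python
from h import *
for n in("top","side"):
    rimtilt(n,(.524,.375),.045,.05,.07); handle(n,np.array([.5235,.375]),.065,.135,.06,.1)
go((.455,.340,.026,.477))
```

```text
top c [0.5238 0.3739 0.044 ] z 0.064 slope [-0.023 -0.012] 24
top handle -2.641 spread [3.57 3.65 3.71] 110 z [0.075 0.085]
side c [0.5227 0.3765 0.044 ] z 0.064 slope [-0.008  0.002] 36
side handle -2.687 spread [3.51 3.59 3.69] 294 z [0.071 0.084]
at [0.4554 0.3398 0.1313] yaw 0.478 F [ 0.1 -0.1  0.1] w 0.0477 ff 0.0 t 36.4 j [ 0.52  0.48  1.77 -0.    0.9   1.62]
(0.455, 0.34, 0.026, 0.477) -> [-0.0, -0.0, 0.105] 0.0 rows 2.5
```

>>> {"method": "apply_moves", "body": {"steps": [0.5,0,0,0.03,0,0.5,0,0,0.06,0,0.5,0,0,0.09,0,0.5,0,0,0.105,0,0.5,0,0,0.105,0,0,0,0,0.105,0,0,0,0,0.105,0,0,0,0,0.105,0,0,0,0,0.105,0,0,0,0,0.105,0]}}

```text
clock: 37.25
eef_pos: [0.4557, 0.3397, 0.0273]
ee_rot: [0.972, 0.236, 0.001, -0.0]
ft_force: [0.5, -0.6, 0.2]
gripper_width: 0.0199
finger_force: 0.6
```

>>> {"method": "apply_moves", "body": {"steps": [0,0,0,0,0,0,0,0,0,0,0,0,0,-0.01,0,0,0,0,-0.02,0,0,0,0,-0.03,0,0,0,0,-0.04,0,0,0,0,-0.04,0,0,0,0,-0.04,0]}}

```text
clock: 37.92
eef_pos: [0.4555, 0.3397, 0.0671]
ee_rot: [0.972, 0.236, 0.001, -0.0]
ft_force: [0.3, -0.1, -3.3]
gripper_width: 0.0175
finger_force: 60.0
```

Run:
```python
from h import *
go()
rimtilt("top",(.524,.375),.045,.085,.13); rimtilt("side",(.524,.375),.045,.085,.13)
```

```text
at [0.4555 0.3397 0.0671] yaw 0.477 F [ 0.3 -0.1 -3.3] w 0.0175 ff 60.0 t 37.9 j [ 0.52  0.56  1.82 -0.    0.75  1.62]
top c [0.5226 0.3746 0.045 ] z 0.099 slope [ 0.118 -0.014] 19
side c [0.5231 0.3765 0.0438] z 0.102 slope [0.007 0.012] 33
```

Run:
```python
from h import *
go((.4555,.3397,.185,.477),(.557,.097,.185,1.887))
```

```text
at [0.4551 0.3394 0.0661] yaw 0.477 F [-0.2 -0.1 -1.4] w 0.0177 ff 60.0 t 38.0 j [ 0.52  0.57  1.82 -0.    0.75  1.62]
(0.4555, 0.3397, 0.185, 0.477) -> [0.0, -0.0, -0.119] 0.0 rows 2.9
(0.557, 0.097, 0.185, 1.887) -> [-0.021, 0.262, -0.119] -0.449 rows 11.3
```

>>> {"method": "apply_moves", "body": {"steps": [0,0,0,-0.03,0,0,0,0,-0.06,0,0,0,0,-0.09,0,0,0,0,-0.119,0,0,-0.001,0.016,-0.119,-0.03,0,-0.003,0.032,-0.119,-0.06,0,-0.004,0.05,-0.119,-0.09,0,-0.006,0.068,-0.119,-0.12,0,-0.008,0.086,-0.119,-0.15,0,-0.009,0.104,-0.119,-0.18]}}

```text
clock: 38.85
eef_pos: [0.4949, 0.242, 0.1846]
ee_rot: [0.866, 0.5, -0.001, -0.0]
ft_force: [-0.1, 0.8, -2.3]
gripper_width: 0.0177
finger_force: 60.0
```

Run:
```python
from h import *
go((.557,.097,.185,1.887))
```

```text
at [0.4949 0.242  0.1846] yaw 1.048 F [-0.1  0.8 -2.3] w 0.0177 ff 60.0 t 38.9 j [ 0.34  0.39  1.75 -0.    1.    0.86]
(0.557, 0.097, 0.185, 1.887) -> [-0.095, 0.126, -0.0] -0.267 rows 6.7
```

>>> {"method": "apply_moves", "body": {"steps": [0,-0.01,0.014,0,-0.03,0,-0.021,0.028,0,-0.06,0,-0.032,0.042,0,-0.09,0,-0.043,0.057,0,-0.12,0,-0.053,0.071,0,-0.15,0,-0.064,0.085,0,-0.18,0,-0.075,0.099,0,-0.21,0,-0.085,0.113,0,-0.24,0,-0.095,0.126,0,-0.267,0,-0.095,0.126,0,-0.267]}}

```text
clock: 39.68
eef_pos: [0.5568, 0.0953, 0.1846]
ee_rot: [0.588, 0.809, -0.0, -0.0]
ft_force: [0.1, 0.5, -2.2]
gripper_width: 0.0178
finger_force: 60.0
```

>>> {"method": "apply_moves", "body": {"steps": [0,0,0,0,0,0,0,0,0,0]}}

```text
clock: 39.85
eef_pos: [0.5557, 0.0978, 0.1849]
ee_rot: [0.59, 0.807, -0.0, -0.0]
ft_force: [-0.2, 0.4, -2.0]
gripper_width: 0.0174
finger_force: 60.0
```

Run:
```python
from h import *
go((.557,.097,.185,1.887))
for n in("top","side"): rimtilt(n,(.533,.17),.045,.205,.24)
im=rimtilt("side",(.533,.17),.055,.112,.13)
cv2.imwrite("pics/s12.png",im[130:400,180:480])
```

```text
at [0.5557 0.0978 0.1849] yaw 1.880 F [-0.2  0.4 -2. ] w 0.0174 ff 60.0 t 39.9 j [ 0.06  0.41  1.72  0.    1.01 -0.25]
(0.557, 0.097, 0.185, 1.887) -> [-0.001, 0.001, -0.0] -0.002 rows 0.1Traceback (most recent call last):
  File "<stdin>", line 3, in <module>
  File "h.py", line 49, in rimtilt
    c=circ(Z[:,:2]); A=np.c_[Z[:,:2]-c[:2],np.ones(len(Z))]; s=np.linalg.lstsq(A,Z[:,2],rcond=None)[0]
           ~^^^^^^
IndexError: too many indices for array: array is 1-dimensional, but 2 were indexed
```

Top is occluded by the arm; using the side view only.

Run:
```python
from h import *
rimtilt("side",(.533,.17),.045,.205,.24)
im=rimtilt("side",(.533,.17),.055,.112,.13)
cv2.imwrite("pics/s12.png",im[130:400,180:480])
```

```text
side c [0.53   0.1735 0.0443] z 0.221 slope [ 0.002 -0.023] 36
side c [0.5339 0.1691 0.0548] z 0.120 slope [-0.017 -0.003] 27
```

View pics/s12.png

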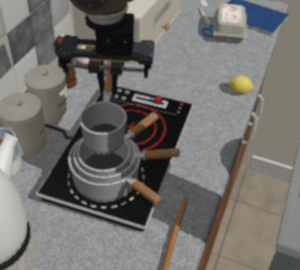

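Small is held level at (.530,.1735), above medium at (.533,.170). Correcting by about 4 mm, then lowering.

>>> {"method": "apply_moves", "body": {"steps": [0,-0.004,0.002,0,0,0,-0.004,0.002,0.03,0,0,-0.004,0.002,0.06,0,0,-0.004,0.002,0.075,0,0,-0.004,0.002,0.085,0,0,-0.004,0.002,0.09,0,0,-0.004,0.002,0.092,0,0,-0.004,0.002,0.093,0,0,-0.004,0.002,0.093,0]}}

```text
clock: 40.75
eef_pos: [0.5596, 0.0943, 0.093]
ee_rot: [0.589, 0.808, 0.0, 0.001]
ft_force: [0.6, 0.4, -2.8]
gripper_width: 0.0176
finger_force: 60.0
```

>>> {"method": "apply_moves", "body": {"steps": [0,0,0,0.001,0,0,0,0,0.002,0,0,0,0,0.002,0]}}

```text
clock: 41.0
eef_pos: [0.5597, 0.0942, 0.0911]
ee_rot: [0.589, 0.808, 0.0, 0.001]
ft_force: [0.1, -2.0, 4.3]
gripper_width: 0.0175
finger_force: 60.0
```

>>> {"method": "apply_moves", "body": {"steps": [0.4,0,0,0,0,0.4,0,0,0,0,0.4,0,0,0,0,0.4,0,0,0,0,0.4,0,0,-0.03,0,0.4,0,0,-0.06,0,0.4,0,0,-0.1,0,0.4,0,0,-0.15,0,0.4,-0.03,0,-0.18,0,0.4,-0.07,0,-0.18,0]}}

```text
clock: 41.83
eef_pos: [0.5809, 0.0322, 0.2765]
ee_rot: [0.587, 0.809, 0.003, 0.004]
ft_force: [2.2, -0.3, -0.2]
gripper_width: 0.0381
finger_force: 0.0
```

>>> {"method": "apply_moves", "body": {"steps": [0.4,-0.04,0,0,0,0.4,-0.08,0,0,0,0.4,-0.12,0,0,0,0.4,-0.16,0,0,0,0.4,-0.2,0,0,0,0.4,-0.24,0,0,0,0.4,-0.28,0,0,0,0.4,-0.28,0,0,0]}}

```text
clock: 42.5
eef_pos: [0.6659, -0.2425, 0.2682]
ee_rot: [0.591, 0.807, -0.001, -0.0]
ft_force: [0.9, 0.5, -0.7]
gripper_width: 0.0382
finger_force: 0.0
```

Run:
```python
from h import *
go()
for n in("top","side"):
  for r,a,b in((.045,.121,.14),(.055,.112,.124),(.065,.104,.116),(.075,.09,.108)):
    im=rimtilt(n,(.533,.17),r,a,b)
  im,d,K,T=shot(n);W=cloud(d,K,T);n_,l,st,ce=cv2.connectedComponentsWithStats(wood(im))
  for i in range(1,n_):
    P=W[l==i];P=P[~np.isnan(P[:,0])]
    if len(P)>40:
      q=P-[.532,.171,0]; D=np.hypot(q[:,0],q[:,1])
      if np.median(D)<.17: k=D>np.percentile(D,90); e=P[k].mean(0); print(n,"end",e.round(3),"bearing",np.degrees(np.arctan2(*(e-[.532,.171,0])[[1,0]])%(2*np.pi)).round(0),"r %.3f"%D.max())
  for a,b in((.428,.47),(.51,.505)):
    D=np.hypot(W[...,0]-a,W[...,1]-b); print("seas",np.nanpercentile(W[...,2][D<.02],[50,97]).round(3))
cv2.imwrite("pics/s13.png",cv2.resize(im[150:420,120:480],None,fx=2,fy=2))
```

```text
at [ 0.6659 -0.2425  0.2682] yaw 1.877 F [ 0.9  0.5 -0.7] w 0.0382 ff 0.0 t 42.5 j [-0.44  0.56  1.22 -0.    1.36 -0.75]
top c [0.5343 0.1679 0.044 ] z 0.128 slope [ 0.007 -0.006] 36
top c [0.5328 0.1692 0.0525] z 0.121 slope [ 0.005 -0.006] 36
top c [0.5315 0.1677 0.0621] z 0.113 slope [-0.007  0.006] 35
top c [0.5329 0.1714 0.0728] z 0.105 slope [-0.007 -0.003] 35
top end [0.578 0.043 0.129] bearing 290.0 r 0.140
top end [0.47  0.042 0.14 ] bearing 245.0 r 0.148
top end [0.39  0.118 0.132] bearing 200.0 r 0.155
top end [0.387 0.243 0.118] bearing 154.0 r 0.175
seas [0.07  0.089]
seas [0.104 0.108]
side c [0.5335 0.1701 0.0441] z 0.128 slope [ 0.006 -0.008] 36
side c [0.5327 0.1678 0.0511] z 0.121 slope [ 0.001 -0.008] 36
side c [0.5339 0.1657 0.0625] z 0.112 slope [-0.016  0.023] 36
side c [0.5335 0.169  0.0718] z 0.105 slope [-0.01   0.021] 29
side end [ 0.625 -0.028  0.04 ] bearing 295.0 r 0.259
side end [ 0.52  -0.041  0.04 ] bearing 267.0 r 0.238
side end [0.407 0.094 0.098] bearing 212.0 r 0.174
side end [0.385 0.245 0.124] bearing 153.0 r 0.167
seas [0.082 0.09 ]
seas [0.104 0.107]
```

View pics/s13.png

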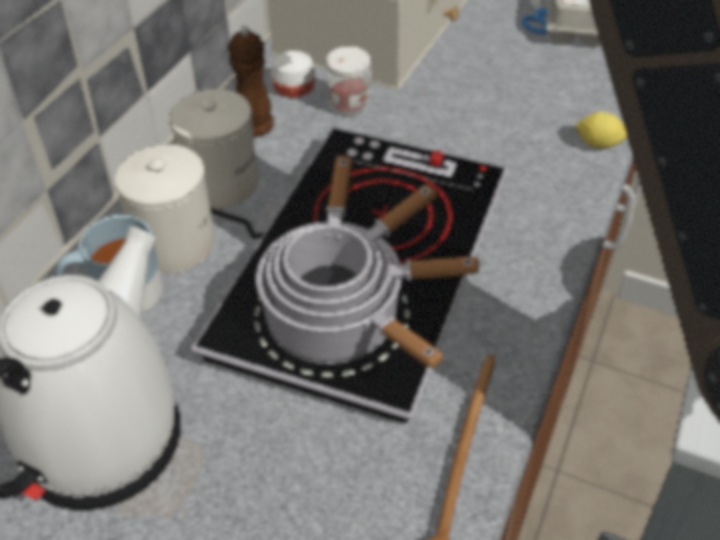

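The final view shows all four pans nested on the resting ring at (330,300). Rim heights step by 8 mm, and the handles point to 154°, 200°, 245° and 290°. The lock slide at (437,160) is at rest, and the gripper is clear. Handing in.

```bash
python3 -c "
from bench import robot
print(robot.close_job())"
```

```text
the job is handed in; nothing more can be done
None
```

The job is handed in, with no verdict shown. By my last measurements, both seasonings stand upright on the worktop, the biggest pan is within a few mm of the resting ring's centre, and the lock slide was pushed to its stop and sprang back; the other three pans are nested level, with handle ends about 90 mm or more apart.

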